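# Pry open the bait box and shut off its aerator

### The arm

A 6-joint arm with a two-finger parallel gripper is mounted at the origin on the work surface. World frame = base frame: x ahead of the robot, y to its left, z up, the work surface at z = 0. Lengths are in m, angles in degrees, forces in N, time in s.
With the tool pointing down it reaches from about 0.375 to 0.975 m from the base axis. Payload 3.8 kg.
Tool frame: the origin (TCP) lies midway between the tips of the shut fingers; the grasp point (between the pads) lies 19 mm behind it; y points along the fingers, z is the direction in which the jaws open and shut, and the axes are right-handed (so a half turn about y gives the same grasp; the last joint's range is limited). The gripper opens to 88 mm and grips with 3 to 60 N. Pads are 18 mm wide; open, the fingers measure 123 mm over their backs; the gripper's body (75 mm by 187 mm) begins 45 mm behind the grasp point.
Start: joints at [62.63, 15.12, 91.902, -0, 72.978, -2.114], TCP at [0.288, 0.61, 0.239] pointing down, gripper open.
Joint ranges: [-150.88, 150.88], [-54.13, 125.18], [17.81, 147.31], [-75.09, 255.09], [0, 152.58], [-146.25, 146.25]. Speed limits (degrees/s): [147.25, 147.25, 180, 180, 180, 180].

### API

Orientations are given as [roll, pitch, yaw] about the fixed x, y, z axes, in that order (R = Rz(yaw) Ry(pitch) Rx(roll)).
In Python, from plant import r gives the robot as it stands.
- The arm moves only by the tool drive_tool, never from a script. Its argument "increments" is a list of rows, each a list of 3 entries, a list of its own where there are three numbers: the shift along the tool's x, y, z in m, then the turn about the tool's y in rad, then the closure, from 0 (fully open) to 1 (shut). A call has 1 to 10 rows; each row shifts and turns the pose as measured when the row begins, along the tool's axes as they then stand; what a row does not reach is not made up. A row lasts 1/8 s, in which the tool goes at most 62.5 mm and 10.7 degrees, less where a joint would pass 70% of its speed; a pose out of reach is approached as far as the arm can. A call with a gripper value outside its range is refused whole. The fingers move at their own pace and stop on an object; the grip force is fixed at half the most. Time passes only in rows, so rows that do not move let the fingers close. It gives the time, the measured TCP pose, the force and the opening at its end, in the units of the state.
- r.get_state(): the state, without advancing time (a new reading comes with each control period).
- r.capture(name): name is "scene" or "top"; returns the picture (400x640x3 uint8, red, green, blue); there is no depth.
- r.get_calibration(name): a dict with "fovy" (degrees; the focal length in pixels is half the picture's height over the tangent of half this angle, whatever the lens; pixels are square), "cx", "cy" (the principal point, pixels), "distortion" ([k1, k2, p1, p2, k3] as OpenCV has them; the pictures are not rectified), "origin" and "rotation" of the camera in the world. Camera axes: x right, y down, z forward; pixel columns grow to the right and rows downward; lengths in m; the calibration is good to about 2 mm. A picture is of the moment at which its call begins. get_calibration takes no time and is no camera call.
- r.sign_off(): hands the job in, once; it reports no verdict.
The state is a dict: "time": time; "q": joint angles; "joint_velocities": joint speeds; "joint_torque": joint torques, N m; "position": TCP position; "orientation": TCP orientation; "contact_force": force on the tool from outside, world axes, zero at the start; "wrist_torque": the same for the moment, N m; "gripper_width": finger opening in m.
Only numpy, scipy, OpenCV 4.12 (cv2) and the standard library are available. Lean on these libraries where they do the work, as an engineer would, in place of code of your own. Each camera call takes 0.05 s, during which the arm holds its last target.

### The job

The bait box aerator must be switched off, but its knob is under the stuck, handle-less cover. The pry blade has been pushed under the rod in its holder: draw it out by its shank until it is wholly clear, lay it on the bench and let go, take it again by its orange handle, and with the blade (never the fingers) in the notch lever the cover up and throw it fully open. Then lay the blade flat on the bench, turn the knob anticlockwise to its end stop and leave the cover open, without shifting or upsetting the two floats, the flask cap or the jar.

Things in the scene. Friction and masses are not known exactly. Their poses are not given: they have to be found in the camera images.
- pry_blade: Loose pry tool, 215 mm long, 0.1-0.2 kg, lying flat, handle in the rod holder's tunnel. Origin: underside of mid handle; x to the tip, z up. Orange handle 24 x 24 mm, x -50 to +50 mm; dark shank 12 wide, 10 tall, x 50 to 105; steel blade 20 wide, 3 thick, x 105 to 165. Axis of shank and blade 12 mm above the underside.
- rod_holder: Fixed aluminium channel with a rod butt clipped in its top. Origin on the bench under its middle; x points along the tunnel out of its mouth, as the pry blade does (within 0.05 rad). Cheeks x -50 to +50 mm, inner faces y +-24, outer +-30 (feet +-44), 58 mm tall. Rod 22 mm thick, axis 46 mm up, from x = +50 back to -360 mm; tunnel 30 mm high.
- bait_box: Fixed white plastic box, 110 mm deep (x), 150 wide (y), rim 72 high, 8 mm thick cover on top. Origin: on the bench under its centre; notched front faces -x, hinge at +x. Walls 5 mm; inner floor 24 mm up. The press-button plate on its front is dead.
- pry_notch (a point): Middle of the pry notch at the box's outer front face (box x = -55 mm, y = 0, 67 mm above the bench): a slot 50 mm wide, 10 mm high (62 to 72 mm up) between the cut-down front wall and the cover's underside, open to the inside. The blade goes in level along box +x, 15 to 25 mm deep; the knob begins 37 mm behind the front face.
- cover_hinge (a point): Hinge axis of the cover, along the box's y, at the upper rear edge of the box (x = +55 mm, 72 mm above the bench). The cover reaches 110 mm from it.
- cover (a joint): Cover angle in rad: 0 shut, 2.8 fully open, thrown back behind the box. 0.2 kg, little friction: let go it falls shut below about 1.3 rad and falls open by itself past about 1.8 rad. Raising it at the front takes 1 to 2 N.
- air_knob (a joint): Aerator knob angle in rad, growing clockwise seen from above: 0 is off, the anticlockwise end stop; it starts at 0.6 to 1.35. Stays where it is left, turns with about 0.03 N m.
- air_knob_grip (a point): Point on the upright knob axis at the height to grip: 61 mm above the bench, box x = +4 mm, y = 0. The grip is a blue bar 42 mm long, 14 thick, 38 to 68 mm above the bench, on a 44 mm disc. Seen from above, the bar's long direction is at (0.65 - joint air_knob) rad, anticlockwise positive, from the box's x axis.
- float_a: Loose rosewood float blank, standing upright, 29 mm in diameter, 50 mm tall, 30 g. Origin: centre of its underside. Leave alone.
- float_b: A second float blank just like float_a. Leave alone.
- flask_cap: Loose aluminium flask cap standing mouth down, 48 mm in diameter, 32 mm tall, 50 g. Origin: centre of its underside. Leave alone.
- bait_jar: Loose closed jar, 56 mm in diameter, 100 mm tall, 0.3 kg, white cap, standing beyond the rod holder's mouth. Origin: centre of its underside. Leave alone.
Mind the look-alikes: they are no part of the job. There is more than one size of the bait_box; the one meant has the size given above.

How it is judged (in metres and radians):
On the way, in this order (a step that is already met when the one before it is completed fails the run):
1. the pry blade is wholly clear of the rod holder, lies on the bench and is let go ((x of pry_blade in the frame of rod_holder above 0.1 m or y of pry_blade in the frame of rod_holder above 0.06 m or y of pry_blade in the frame of rod_holder below -0.06 m) and height (world z) of pry_blade below 0.03 m and angle between pry_blade's own x axis and vertical between 1.45 and 1.69 rad and contact force between the fingers and pry_blade below 0.1 N and linear speed of pry_blade below 0.02 m/s), for 0.1 s.
2. held by its handle, the blade lifts the cover by 0.35 rad or more (value of joint cover above 0.35 rad and contact force between pry_blade and cover above 0.2 N and contact force between the fingers and pry_blade above 1 N and x of the grasp point in the frame of pry_blade below 0.055 m), for 0.05 s.
3. the cover is thrown open, past 2.2 rad (value of joint cover above 2.2 rad), for 0.1 s.
4. the pry blade lies flat on the bench again, let go (height (world z) of pry_blade below 0.03 m and angle between pry_blade's own x axis and vertical between 1.45 and 1.69 rad and contact force between the fingers and pry_blade below 0.1 N), for 0.1 s.
At the end, for the whole second after the job is handed in: Knob within 0.08 rad of its anticlockwise end stop; cover open past 2.2 rad; pry blade still and flat on the bench (0.12 rad, origin under 30 mm up); floats, cap and jar upright (0.2 rad) within 30 mm of where they began (value of joint air_knob below 0.08 rad and value of joint cover above 2.2 rad and height (world z) of pry_blade below 0.03 m and angle between pry_blade's own x axis and vertical between 1.45 and 1.69 rad and linear speed of pry_blade below 0.02 m/s and distance of each of float_a, float_b, flask_cap, bait_jar from where it was at the start of the episode below 0.03 m and angle between each of float_a, float_b, flask_cap, bait_jar's own z axis and vertical below 0.2 rad); the robot touches nothing.
It fails at once if the fingers or the arm push the cover while it is less than 1.2 rad open (value of joint cover below 1.2 rad and contact force between any of the fingers, the arm and cover above 1 N).
It fails at once if a float, the flask cap or the jar is knocked over or pushed more than 30 mm (distance of any of float_a, float_b, flask_cap, bait_jar from where it was at the start of the episode above 0.03 m or angle between any of float_a, float_b, flask_cap, bait_jar's own z axis and vertical above 0.6 rad).
It also fails if it takes over 72 s, if anything falls off the work surface, if the arm or the gripper's body presses on something with over 40 N, if the wrist force passes 120 N, or if a joint passes its speed limit or range.

## Working session

There is one attempt and no reset: what is moved stays moved. The work goes in short steps, Python scripts to look and compute and a tool call to move; the robot and the scene stay as the last step left them, time stands still between calls to the robot, and variables do not carry over. Pictures are saved under pics/ and viewed, and the job is handed in when it is done.

Besides the shell and the picture viewer there is one more tool, called after "Emit:" by a JSON object that holds its "method" and its "body", one argument or row to a line. drive_tool: Moves the arm, as the interface text tells. Its arguments: {"type":"object","properties":{"increments":{"type":"array"}},"required":["increments"]}

```bash
ls; mkdir -p pics; python3 - <<'E'
from plant import r
import cv2
print(r.get_state())
for n in ("scene","top"):
    im=r.capture(n); cv2.imwrite(f"pics/{n}0.png",im[:,:,::-1]); print(n,r.get_calibration(n))
E
```

```text
pics
{'time': 0.0, 'q': array([ 6.26297995e+01,  1.51699594e+01,  9.19816875e+01, -4.92483509e-04,
        7.29758687e+01, -2.11232233e+00]), 'joint_velocities': array([-0.0257809 , -0.11153344,  0.01323048, -0.03136314,  0.16650427,
        0.04872674]), 'joint_torque': array([-2.32922284e-03, -5.02123117e+01, -3.56867015e+01,  7.26818992e-02,
        2.97584455e-02, -1.34779011e-04]), 'position': array([0.28767577, 0.60984522, 0.23737449]), 'orientation': array([-9.01274463e+01,  4.22978415e-03, -2.52577381e+01]), 'contact_force': array([ 0.03109316,  1.01549545, -0.01082061]), 'wrist_torque': array([ 0.00340231, -0.02826401,  0.02307564]), 'gripper_width': 0.08797050712492165}
scene {'fovy': 52.84253887629082, 'cx': 313.59218072552386, 'cy': 193.2519766928861, 'distortion': array([0.03200013, 0.        , 0.        , 0.        , 0.        ]), 'origin': array([ 0.88459441, -0.38866568,  0.84743516]), 'rotation': array([-1.47408628e+02,  1.16204295e-01,  3.94004096e+01])}
top {'fovy': 52.652605600267414, 'cx': 325.66032527597827, 'cy': 199.82291351801388, 'distortion': array([-0.04361601,  0.        ,  0.        ,  0.        ,  0.        ]), 'origin': array([ 0.38531119, -0.03402831,  1.12067887]), 'rotation': array([-169.38734647,    0.3857792 ,  -89.0679462 ])}
```

View pics/scene0.png

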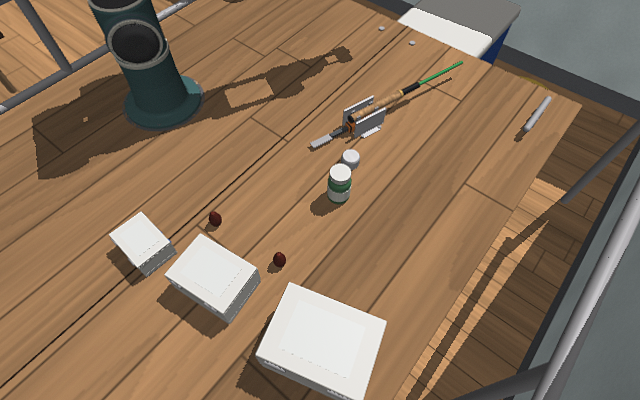

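View pics/top0.png

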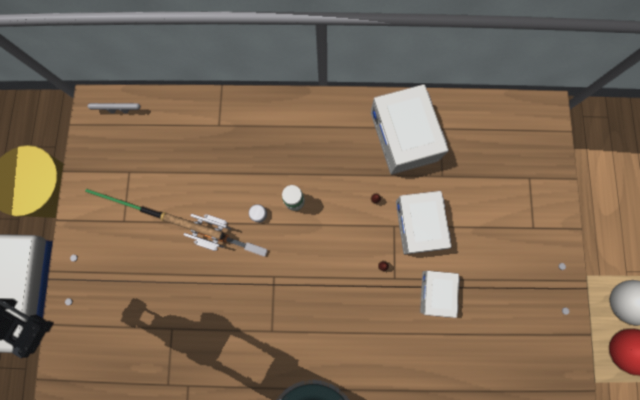

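```bash
cat > h.py <<'E'
import numpy as np, cv2
from scipy.spatial.transform import Rotation as Ro
from plant import r
def cal(n):
    c=r.get_calibration(n); f=200/np.tan(np.radians(c['fovy']/2))
    K=np.array([[f,0,c['cx']],[0,f,c['cy']],[0,0,1.]])
    return K,np.array(c['distortion']),np.array(c['origin']),Ro.from_euler('xyz',c['rotation'],degrees=True).as_matrix()
def ray(n,p):
    K,d,o,R=cal(n)
    u=cv2.undistortPoints(np.array(p,float).reshape(-1,1,2),K,d).reshape(-1,2)
    return o,(R@np.c_[u,np.ones(len(u))].T).T
def plane(n,p,z):
    o,v=ray(n,p); return o+v*((z-o[2])/v[:,2])[:,None]
def proj(n,P):
    K,d,o,R=cal(n); P=np.array(P,float).reshape(-1,3)
    return cv2.projectPoints(((P-o)@R).reshape(-1,1,3),np.zeros(3),np.zeros(3),K,d)[0].reshape(-1,2)
def crop(im,x0,y0,x1,y1,s,name):
    c=cv2.resize(im[y0:y1,x0:x1],None,fx=s,fy=s,interpolation=cv2.INTER_CUBIC); cv2.imwrite('pics/'+name+'.png',c[:,:,::-1])
E
python3 - <<'E'
from h import *
t=cv2.imread('pics/top0.png')[:,:,::-1]; s=cv2.imread('pics/scene0.png')[:,:,::-1]
crop(t,360,70,480,330,2.3,'c_boxes'); crop(t,160,180,320,280,5,'c_hold'); crop(s,280,60,480,220,4,'c_hold_s'); crop(s,90,190,400,400,2.5,'c_box_s')
for nm,p in dict(b1=[(374,98),(422,88),(446,152),(393,171)],b2=[(399,197),(441,192),(450,248),(407,254)],b3=[(424,272),(459,273),(457,317),(421,313)]).items():
    q=plane('top',p,0.08); print(nm,q[:,:2].round(3).tolist(), [round(float(np.linalg.norm(q[i]-q[(i+1)%4])),3) for i in range(4)])
E
```

```text
b1 [[0.868, -0.152], [0.9, -0.286], [0.716, -0.345], [0.661, -0.201]] [0.137, 0.193, 0.154, 0.213]
b2 [[0.591, -0.216], [0.606, -0.327], [0.459, -0.345], [0.442, -0.234]] [0.112, 0.148, 0.112, 0.149]
b3 [[0.397, -0.277], [0.396, -0.366], [0.287, -0.357], [0.296, -0.267]] [0.089, 0.109, 0.091, 0.102]
```

View pics/c_boxes.png

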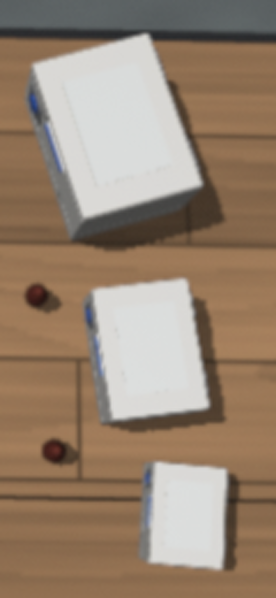

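View pics/c_hold.png

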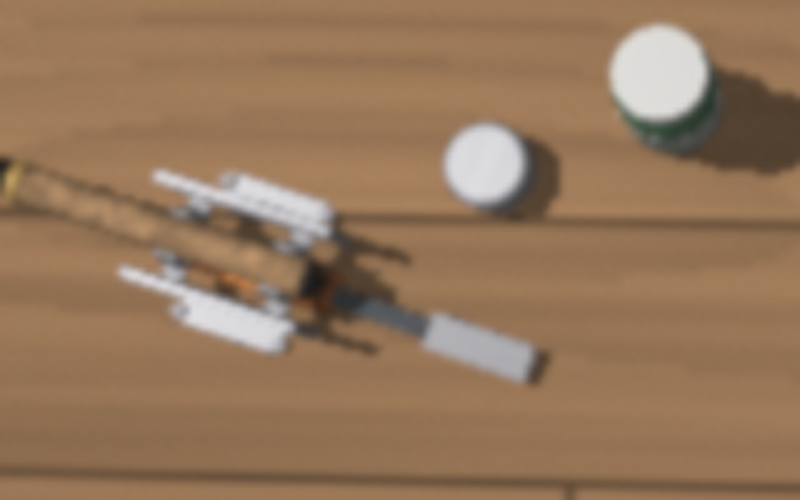

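View pics/c_hold_s.png

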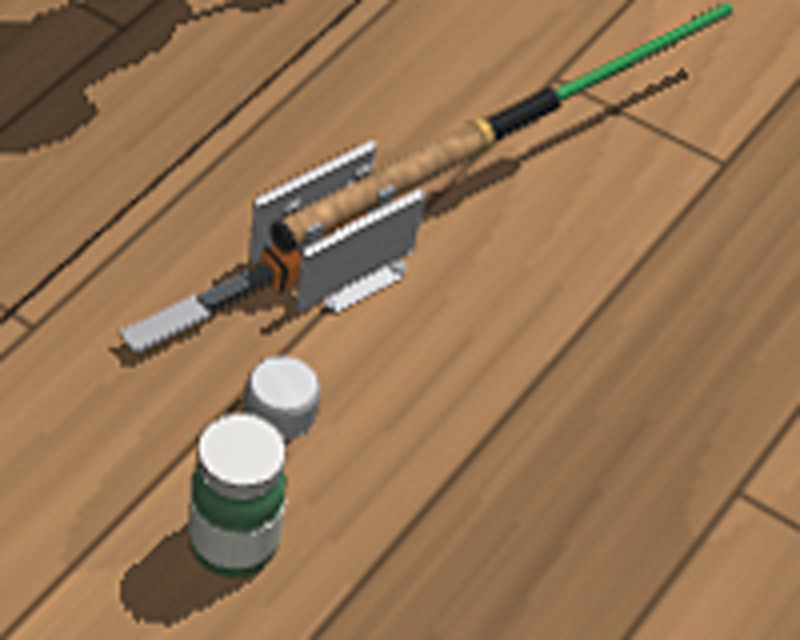

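View pics/c_box_s.png

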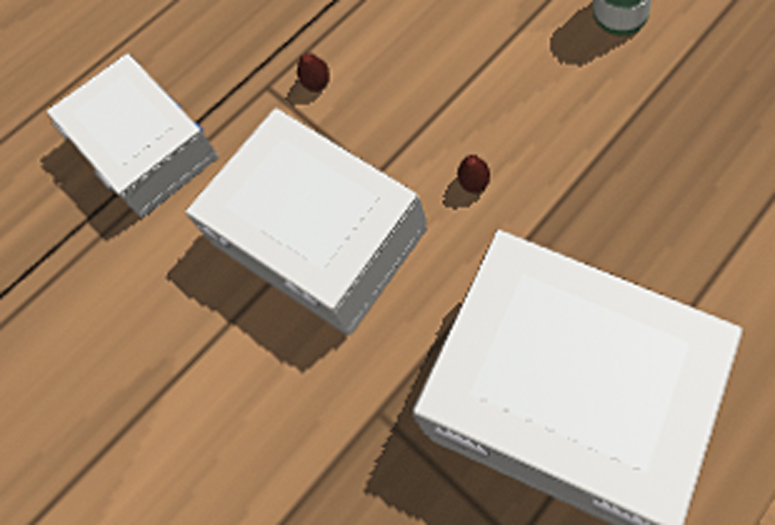

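```bash
python3 - <<'E'
from h import *
t=cv2.imread('pics/top0.png')[:,:,::-1].astype(int); s=cv2.imread('pics/scene0.png')[:,:,::-1].astype(int)
hsvt=cv2.cvtColor(t.astype(np.uint8),cv2.COLOR_RGB2HSV);hsvs=cv2.cvtColor(s.astype(np.uint8),cv2.COLOR_RGB2HSV)
def cc(m,box,name):
    x0,y0,x1,y1=box; k=np.zeros_like(m,np.uint8); k[y0:y1,x0:x1]=m[y0:y1,x0:x1]
    n,l,st,ce=cv2.connectedComponentsWithStats(k); i=1+np.argmax(st[1:,4]); rr=cv2.minAreaRect(np.argwhere(l==i)[:,::-1].astype(np.float32)); print(name,st[i].tolist(),ce[i].round(1),[np.round(q,1) for q in rr]); return ce[i],cv2.boxPoints(rr)
gt=(hsvt[...,1]<60)&(hsvt[...,2]>110)
gs=(hsvs[...,1]<60)&(hsvs[...,2]>110)
c,b=cc(gt,(236,236,280,270),'blade top'); P=plane('top',[c],.0135); print(P); print(plane('top',b,.0135)[:,:2].round(4).tolist())
c,b2=cc(gs,(300,125,334,155),'blade scene'); print(plane('scene',[c],.0135)); print(plane('scene',b2,.0135)[:,:2].round(4).tolist())
c,_=cc(gt,(245,200,270,225),'cap'); print(plane('top',[c],.032))
c,_=cc(gt,(278,180,306,208),'jar'); print(plane('top',[c],.1))
c,_=cc(gs,(325,160,356,186),'jar s'); print(plane('scene',[c],.1))
c,_=cc(gs,(340,145,362,166),'cap s'); print(plane('scene',[c],.032))
rt=(t[...,0]>1.8*t[...,1])&(t[...,0]<140)&(t[...,0]>40)
rs=(s[...,0]>1.8*s[...,1])&(s[...,0]<140)&(s[...,0]>40)
for bx in [(365,185,390,212),(372,255,396,280)]:
    c,_=cc(rt,bx,'float');print(plane('top',[c],.035))
for bx in [(200,205,230,235),(265,245,295,275)]:
    c,_=cc(rs,bx,'float s');print(plane('scene',[c],.03))
g2=(hsvt[...,1]<40)&(hsvt[...,2]>190)
c,b=cc(g2,(390,180,460,260),'box'); q=plane('top',b,.08); print(plane('top',[c],.08),q[:,:2].round(3).tolist(),np.linalg.norm(q-np.roll(q,-1,0),axis=1))
g2=(hsvs[...,1]<40)&(hsvs[...,2]>190)
c,b=cc(g2,(160,225,262,325),'box s'); print(plane('scene',[c],.08))
# holder cheek tops picks
for nm,p in [('near cheek',[(160+120/5,180+270/5),(160+293/5,180+330/5)]),('far',[(160+155/5,180+175/5),(160+327/5,180+232/5)])]:
    print(nm,plane('top',p,.058)[:,:2])
print('shank', plane('top',[(160+425/5,180+322/5),(160+335/5,180+297/5)],.017)[:,:2])
E
```

```text
blade top [244, 242, 23, 14, 186] [255.2 248.9] [array([255.1, 248.8]), array([22.9,  8.3]), np.float64(19.7)]
[[0.45336181 0.16726881 0.0135    ]]
[[0.4527, 0.2009], [0.4741, 0.1944], [0.4541, 0.1342], [0.4329, 0.141]]
blade scene [310, 134, 22, 14, 143] [320.7 140.6] [array([320.7, 140.4]), array([ 6.7, 21.5]), np.float64(63.4)]
[[0.45318315 0.16371923 0.0135    ]]
[[0.4338, 0.1407], [0.4526, 0.1997], [0.472, 0.1881], [0.453, 0.13]]
cap [249, 204, 16, 18, 228] [256.4 212.3] [array([256.5, 212.5]), array([17., 15.]), np.float64(90.0)]
[[0.55177933 0.16516215 0.032     ]]
jar [282, 185, 20, 20, 324] [291.3 194.3] [array([291.5, 194.5]), array([19., 19.]), np.float64(90.0)]
[[0.58950106 0.06485341 0.1       ]]
jar s [330, 163, 21, 19, 319] [340.2 171.8] [array([340., 172.]), array([18., 20.]), np.float64(90.0)]
[[0.59013339 0.06286358 0.1       ]]
cap s [342, 149, 18, 15, 202] [350.9 155.8] [array([350.5, 156. ]), array([14., 17.]), np.float64(90.0)]
[[0.5541044  0.16110113 0.032     ]]
float [372, 195, 8, 7, 44] [375.4 198. ] [array([375.5, 198. ]), array([6., 7.]), np.float64(90.0)]
[... 359 characters left out ...]
 [279.3 259. ] [array([279.6, 259.2]), array([10.8, 13.9]), np.float64(18.4)]
[[ 0.60186229 -0.16480111  0.03      ]]
box [401, 191, 49, 61, 2336] [424.5 221.2] [array([424.6, 221. ]), array([56.9, 42.9]), np.float64(82.9)]
[[ 0.52762138 -0.2814837   0.08      ]] [[0.595, -0.218], [0.611, -0.331], [0.463, -0.344], [0.448, -0.234]] [0.11391426 0.14877747 0.1110715  0.14807504]
box s [164, 234, 92, 79, 3815] [210.6 272.1] [array([210. , 270.7]), array([72.9, 56.6]), np.float64(33.7)]
[[ 0.53128909 -0.2865026   0.08      ]]
near cheek [[0.4863609  0.35085807]
 [0.45638021 0.25621071]]
far [[0.5375784  0.33593427]
 [0.50853382 0.24130174]]
shank [[0.46479191 0.19506331]
 [0.47756774 0.24534653]]
```

Emit:
{"method": "drive_tool", "body": {
  "increments": [
    [[0,0,0],0.18,0.5],
    [[0,0,0],0.18,0.5],
    [[0,0,0],0.18,0.5],
    [[0,0,0],0.18,0.5],
    [[0,0,0],0.18,0.5],
    [[0,0,0],0.18,0.5],
    [[0,0,0],0.18,0.5],
    [[0,0,0],0.18,0.5]
  ]
}}

```text
time: 1.1
position: [0.2861, 0.6068, 0.2311]
orientation: [-90.1, -0.7, -110.5]
contact_force: [0.2, 0.6, -0.1]
gripper_width: 0.0441
```

```bash
cat >> h.py <<'E'
def to(x,y,z,yaw):
    s=r.get_state(); R=Ro.from_euler('xyz',s['orientation'],degrees=True).as_matrix()
    d=R.T@(np.array([x,y,z])-s['position']); dy=(s['orientation'][2]-yaw+180)%360-180
    print('t',round(s['time'],2),'pos',s['position'].round(4),'rpy',s['orientation'].round(2),'F',s['contact_force'].round(1),'w',round(s['gripper_width'],4)); print('tool shift',d.round(4),'turn',np.radians(dy).round(3))
E
python3 -c "
from h import *
to(.4687,.2137,.10,-108)"
```

```text
t 1.1 pos [0.2861 0.6068 0.2311] rpy [ -90.09   -0.74 -110.47] F [ 0.2  0.6 -0.1] w 0.0441
tool shift [0.3027 0.1345 0.3088] turn -0.043
```

Emit:
{"method": "drive_tool", "body": {
  "increments": [
    [[0.04,0.01,0.04],-0.04,0.5],
    [[0.04,0.01,0.04],0,0.5],
    [[0.04,0.01,0.04],0,0.5],
    [[0.04,0.01,0.04],0,0.5],
    [[0.04,0.01,0.04],0,0.5],
    [[0.04,0.01,0.04],0,0.5],
    [[0.03,0.01,0.04],0,0.5]
  ]
}}

```text
time: 1.98
position: [0.4673, 0.2538, 0.1592]
orientation: [-90.2, -0.8, -107.8]
contact_force: [1.2, 0.2, 0.2]
gripper_width: 0.0444
```

```bash
python3 -c "
from h import *
to(.4687,.2137,.05,-108)"
```

```text
t 1.98 pos [0.4673 0.2538 0.1592] rpy [ -90.18   -0.8  -107.79] F [1.2 0.2 0.2] w 0.0444
tool shift [0.0362 0.1097 0.0139] turn 0.004
```

Emit:
{"method": "drive_tool", "body": {
  "increments": [
    [[0.018,0.02,0.007],0,0.5],
    [[0.018,0.02,0.007],0,0.5],
    [[0,0.03,0],0,0.5],
    [[0,0.02,0],0,0.5],
    [[0,0,0],0,0.5]
  ]
}}

```text
time: 2.6
position: [0.4691, 0.2076, 0.0652]
orientation: [-90.3, -1.0, -108.2]
contact_force: [0.0, 0.3, 0.1]
gripper_width: 0.0437
```

```bash
python3 -c "
from h import *
crop(r.capture('top'),160,180,320,280,5,'c1');crop(r.capture('scene'),280,60,440,200,5,'c1s')
to(.4687,.2137,.004,-108)"
```

```text
t 2.7 pos [0.4707 0.2084 0.0671] rpy [ -90.15   -0.82 -108.21] F [-0.1  0.9 -0.2] w 0.0438
tool shift [-0.0053  0.063  -0.0034] turn -0.004
```

View pics/c1.png

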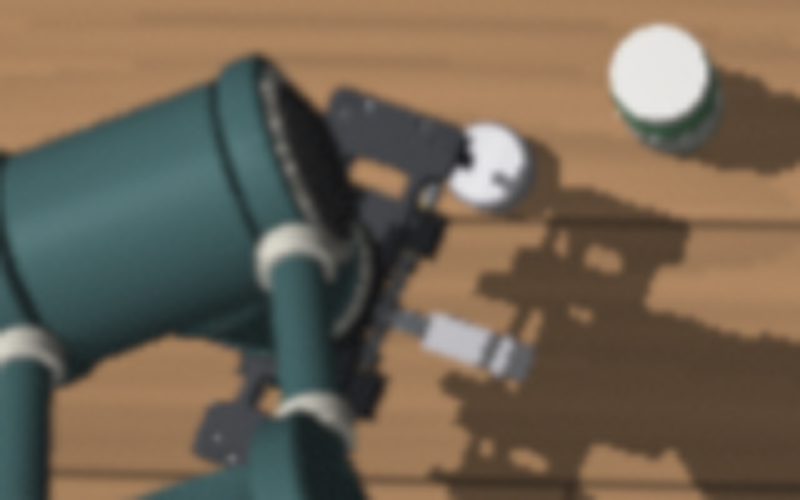

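View pics/c1s.png

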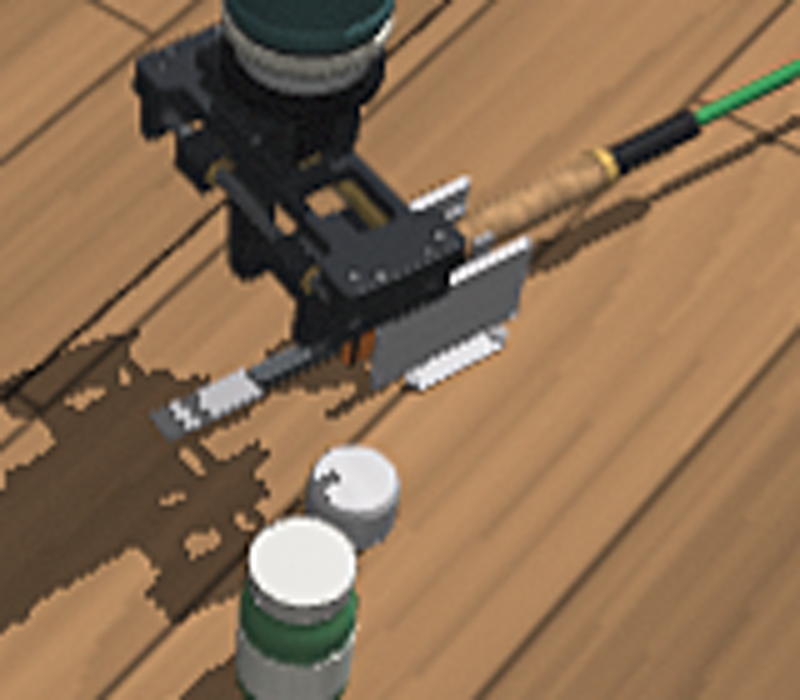

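Emit:
{"method": "drive_tool", "body": {
  "increments": [
    [[0,0.025,-0.0015],0,0.5],
    [[0,0.025,-0.0015],0,0.5],
    [[0,0.008,0],0,0.5],
    [[0,0.0,0],0,0.5]
  ]
}}

```text
time: 3.2
position: [0.4726, 0.2115, 0.0136]
orientation: [-89.7, -0.4, -108.1]
contact_force: [-0.5, 0.3, 0.4]
gripper_width: 0.0442
```

```bash
python3 -c "
from h import *
to(.4687,.2137,.004,-108)"
```

```text
t 3.2 pos [0.4726 0.2115 0.0136] rpy [ -89.67   -0.41 -108.14] F [-0.5  0.3  0.4] w 0.0442
tool shift [-0.001   0.0096 -0.0045] turn -0.002
```

Emit:
{"method": "drive_tool", "body": {
  "increments": [
    [[0.003,0.007,-0.004],0,0.5],
    [[0,0,0],0,0.5]
  ]
}}

```text
time: 3.45
position: [0.4691, 0.2103, 0.0081]
orientation: [-89.5, -0.3, -108.1]
contact_force: [-0.5, -1.3, 0.2]
gripper_width: 0.0441
```

```bash
python3 -c "
from h import *
to(.4687,.2137,.004,-108)"
```

```text
t 3.45 pos [0.4691 0.2103 0.0081] rpy [ -89.53   -0.3  -108.13] F [-0.5 -1.3  0.2] w 0.0441
tool shift [-0.0031  0.0041 -0.0014] turn -0.002
```

Emit:
{"method": "drive_tool", "body": {
  "increments": [
    [[0,0.004,-0.001],0,0.6],
    [[0,0,0],0,1],
    [[0,0,0],0,1],
    [[0,0,0],0,1],
    [[0,0,0],0,1]
  ]
}}

```text
time: 4.08
position: [0.4689, 0.2109, 0.0049]
orientation: [-89.4, -0.2, -108.1]
contact_force: [0.0, 0.8, -0.5]
gripper_width: 0.0118
```

Emit:
{"method": "drive_tool", "body": {
  "increments": [
    [[0.015,-0.001,0],0,1],
    [[0.02,-0.0005,0],0,1],
    [[0.02,-0.0005,0],0,1],
    [[0.02,-0.0005,0],0,1]
  ]
}}

```text
time: 4.58
position: [0.443, 0.1351, 0.0072]
orientation: [-89.5, -0.3, -108.0]
contact_force: [1.3, 0.1, -1.0]
gripper_width: 0.0119
```

```bash
python3 -c "
from h import *
to(.4287,.0854,.006,-108)"
```

```text
t 4.58 pos [0.443  0.1351 0.0072] rpy [ -89.52   -0.33 -108.03] F [ 1.3  0.1 -1. ] w 0.0119
tool shift [0.0517 0.0015 0.0018] turn -0.001
```

Emit:
{"method": "drive_tool", "body": {
  "increments": [
    [[0.02,0,0],0,1],
    [[0.02,0,0],0,1],
    [[0.02,0,0],0,1],
    [[0,0,0],0,1]
  ]
}}

```text
time: 5.08
position: [0.4194, 0.0707, 0.007]
orientation: [-89.6, -0.4, -108.3]
contact_force: [0.1, 0.1, -1.1]
gripper_width: 0.0116
```

```bash
python3 -c "
from h import *
crop(r.capture('top'),160,180,320,280,5,'c2');crop(r.capture('scene'),240,60,440,200,4,'c2s')
to(.4287,.0854,.004,-108)"
```

```text
t 5.17 pos [0.4206 0.0719 0.0074] rpy [ -89.57   -0.38 -108.26] F [ 0.   0.5 -2.1] w 0.0113
tool shift [-0.0154  0.0033  0.0035] turn -0.005
```

View pics/c2.png

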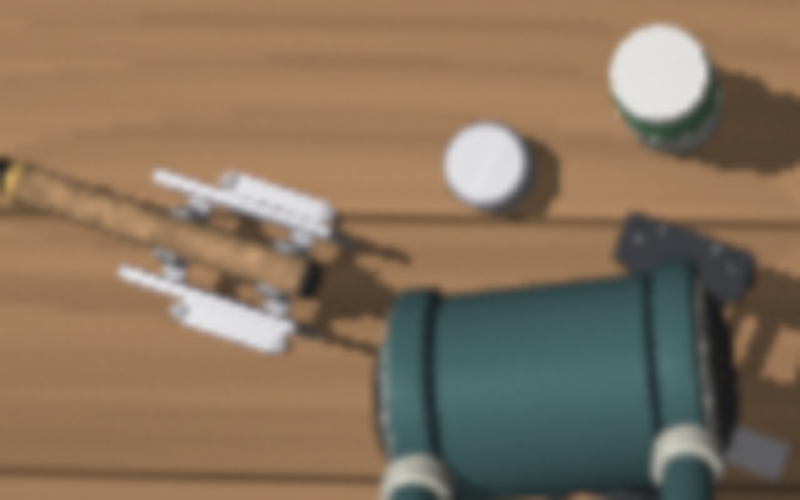

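View pics/c2s.png

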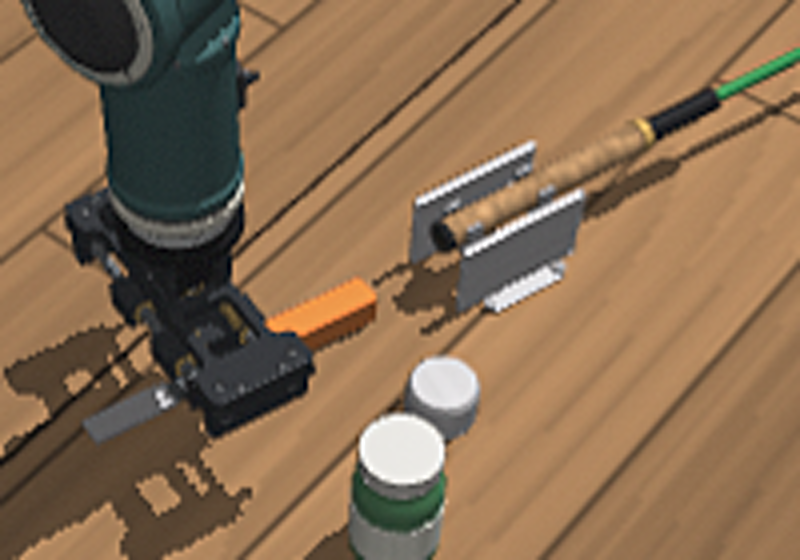

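Emit:
{"method": "drive_tool", "body": {
  "increments": [
    [[0,0.002,0],0,1],
    [[0,0,0],0,0.6],
    [[0,-0.002,0],0,0.6],
    [[0,0,0],0,0.6],
    [[0,-0.03,0],0,0.6],
    [[0,-0.04,0],0,0.6],
    [[-0.04,-0.02,0],0,0.6]
  ]
}}

```text
time: 6.05
position: [0.4316, 0.1114, 0.098]
orientation: [-89.8, -0.5, -108.3]
contact_force: [0.7, 0.1, 0.0]
gripper_width: 0.0354
```

```bash
python3 - <<'E'
from h import *
t=r.capture('top');s=r.capture('scene')
crop(t,200,180,360,300,5,'c3');crop(s,240,60,440,200,4,'c3s')
hs=cv2.cvtColor(s,cv2.COLOR_RGB2HSV); m=((hs[...,0]>4)&(hs[...,0]<16)&(hs[...,1]>190)&(hs[...,2]>200)).astype(np.uint8)
n,l,st,ce=cv2.connectedComponentsWithStats(m); 
for i in np.argsort(-st[1:,4])[:2]+1: print(st[i],ce[i],plane('scene',[ce[i]],.024))
to(.4287,.0854,.004,-108)
E
```

```text
t 6.15 pos [0.4347 0.1146 0.0995] rpy [ -89.52   -0.22 -108.02] F [ 0.3 -0.2  0.6] w 0.035
tool shift [0.0293 0.0957 0.0025] turn -0.0
```

View pics/c3.png

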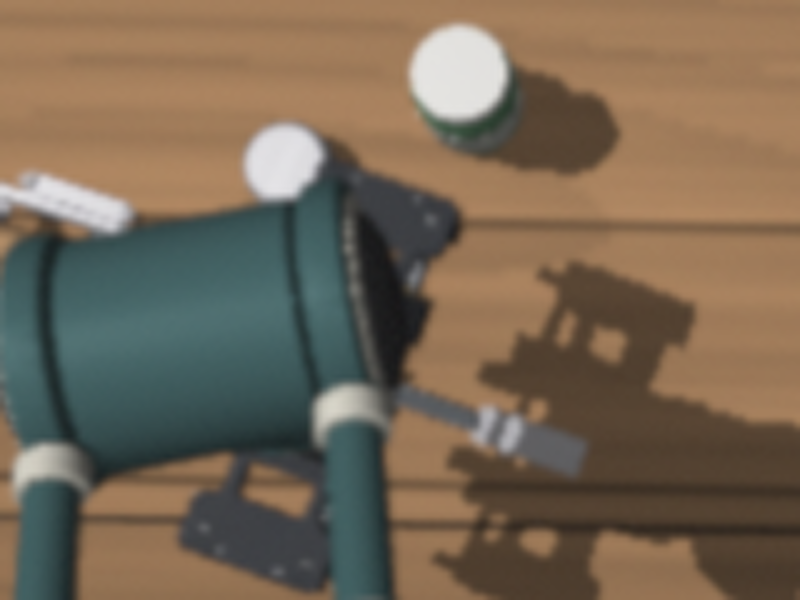

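View pics/c3s.png

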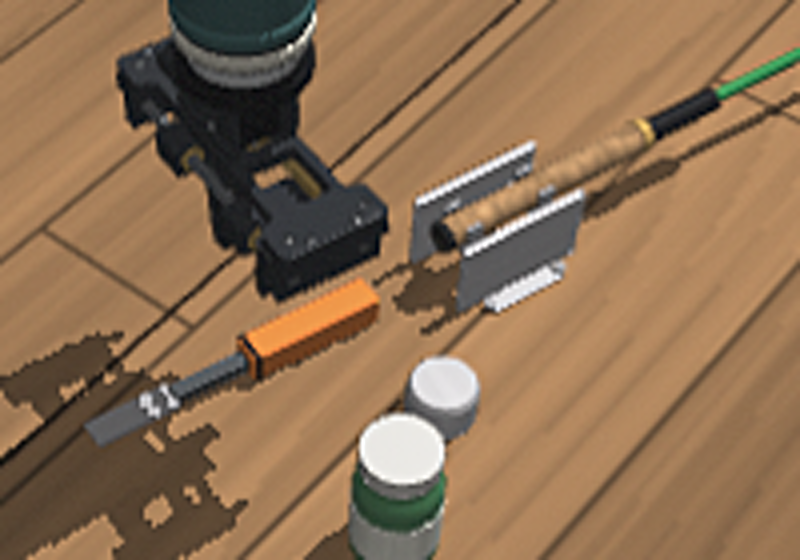

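```bash
python3 - <<'E'
from h import *
c=np.array([(239,341),(259,350),(379,296),(357,280)])/4+[240,60]
q=plane('scene',c,.024); print(q[:,:2].round(4).tolist(), q.mean(0))
a=q[[0,1]].mean(0);b=q[[2,3]].mean(0); d=a-b; print(np.degrees(np.arctan2(d[1],d[0])),np.linalg.norm(d))
tip=plane('top',np.array([[582,457.]])/5+[200,180],.0135); print(tip)
u=np.array([np.cos(np.radians(-108)),np.sin(np.radians(-108))]); print(tip[0,:2]-.165*u)
g=np.array([.4952,.2947])+(np.array([.4200,.0715])-[.4689,.2109]); print('dead reckoned',g, g+.04*u)
to(*(g+.04*u),.05,-108)
E
```

```text
[[0.426, 0.1097], [0.441, 0.1122], [0.4735, 0.1985], [0.4533, 0.2002]] [0.44846096 0.1551566  0.024     ]
-108.6639820803579 0.09331408859436792
[[ 0.39554605 -0.00138565  0.0135    ]]
[0.44653386 0.15553867]
dead reckoned [0.4463 0.1553] [0.43393932 0.11725774]
t 6.15 pos [0.4347 0.1146 0.0995] rpy [ -89.52   -0.22 -108.02] F [ 0.3 -0.2  0.6] w 0.035
tool shift [-0.0025  0.0495 -0.002 ] turn -0.0
```

Emit:
{"method": "drive_tool", "body": {
  "increments": [
    [[-0.002,0.035,-0.001],0,0.55],
    [[-0.002,0.035,-0.001],0,0.55],
    [[0,0.018,0],0,0.55],
    [[0,0,0],0,0.55]
  ]
}}

```text
time: 6.65
position: [0.4344, 0.1185, 0.0091]
orientation: [-89.5, -0.2, -107.8]
contact_force: [0.4, -0.5, -0.2]
gripper_width: 0.04
```

```bash
python3 -c "
from h import *
to(.4345,.1192,.004,-108)"
```

```text
t 6.65 pos [0.4344 0.1185 0.0091] rpy [ -89.46   -0.25 -107.79] F [ 0.4 -0.5 -0.2] w 0.04
tool shift [-0.0007  0.0051 -0.0002] turn 0.004
```

Emit:
{"method": "drive_tool", "body": {
  "increments": [
    [[0,0.004,0],0,0.55],
    [[0,0.001,0],0,1],
    [[0,0,0],0,1],
    [[0,0,0],0,1],
    [[0,0,0],0,1],
    [[0,-0.03,0],0,1],
    [[0,-0.04,0],0,1],
    [[0,-0.04,0],0,1],
    [[0,0,0],0,1]
  ]
}}

```text
time: 7.78
position: [0.4337, 0.119, 0.1183]
orientation: [-89.4, -0.2, -107.8]
contact_force: [0.3, -0.1, -1.8]
gripper_width: 0.0235
```

```bash
python3 - <<'E'
from h import *
t=r.capture('top');s=r.capture('scene')
crop(t,200,180,460,340,3,'c4');crop(s,160,60,400,240,3,'c4s')
to(.4287,.0854,.12,-83)
E
```

```text
t 7.88 pos [0.4307 0.1183 0.1147] rpy [ -89.75   -0.44 -107.77] F [-0.2  0.1 -2.1] w 0.0239
tool shift [ 0.032  -0.005   0.0081] turn -0.432
```

View pics/c4.png

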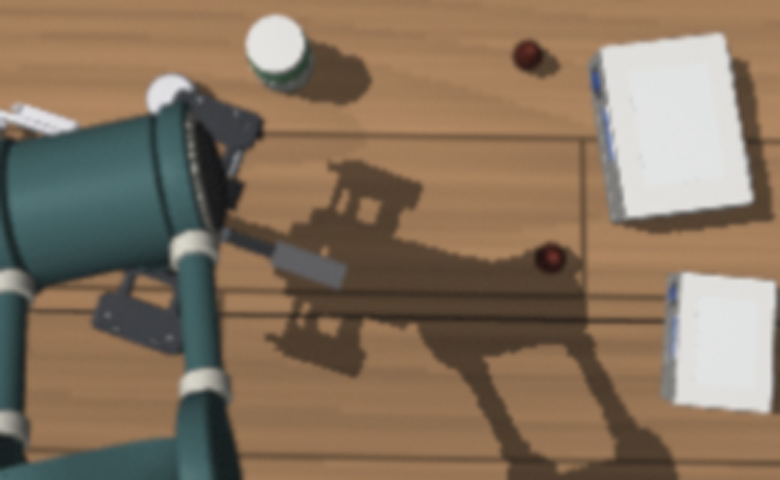

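View pics/c4s.png

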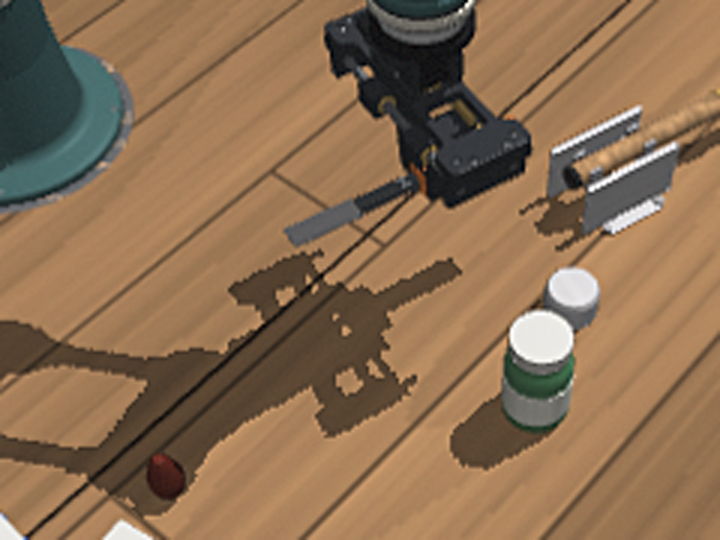

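Emit:
{"method": "drive_tool", "body": {
  "increments": [
    [[0.02,-0.005,0],-0.14,1],
    [[0.03,-0.003,0],-0.14,1],
    [[0.03,-0.003,0],-0.14,1],
    [[0,0,0],0,1]
  ]
}}

```text
time: 8.38
position: [0.4125, 0.0377, 0.1186]
orientation: [-90.8, -0.5, -82.9]
contact_force: [0.3, 1.2, -0.9]
gripper_width: 0.024
```

```bash
python3 - <<'E'
from h import *
to(.499,-.0527,.12,-83)
E
```

```text
t 8.38 pos [0.4125 0.0377 0.1186] rpy [-90.79  -0.47 -82.9 ] F [ 0.3  1.2 -0.9] w 0.024
tool shift [ 0.1004 -0.0016  0.0747] turn 0.002
```

Emit:
{"method": "drive_tool", "body": {
  "increments": [
    [[0.015,-0.001,0.025],0,1],
    [[0.03,-0.001,0.025],0,1],
    [[0.03,-0.001,0.02],0,1],
    [[0.015,0,0],0,1],
    [[0,0,0],0,1]
  ]
}}

```text
time: 9.0
position: [0.489, -0.0411, 0.1126]
orientation: [-91.6, -0.1, -83.5]
contact_force: [-0.4, 0.3, -2.1]
gripper_width: 0.0237
```

```bash
python3 - <<'E'
from h import *
t=r.capture('top');s=r.capture('scene')
crop(t,300,170,460,290,5,'c5');crop(s,150,140,350,340,3.5,'c5s'); crop(s,160,150,280,340,3.1,'c5z')
to(.499,-.0527,.058,-83)
E
```

```text
t 9.1 pos [ 0.4889 -0.0404  0.113 ] rpy [-91.54  -0.14 -83.4 ] F [-0.4 -0.6 -1.6] w 0.024
tool shift [0.0133 0.0548 0.0101] turn -0.007
```

View pics/c5.png

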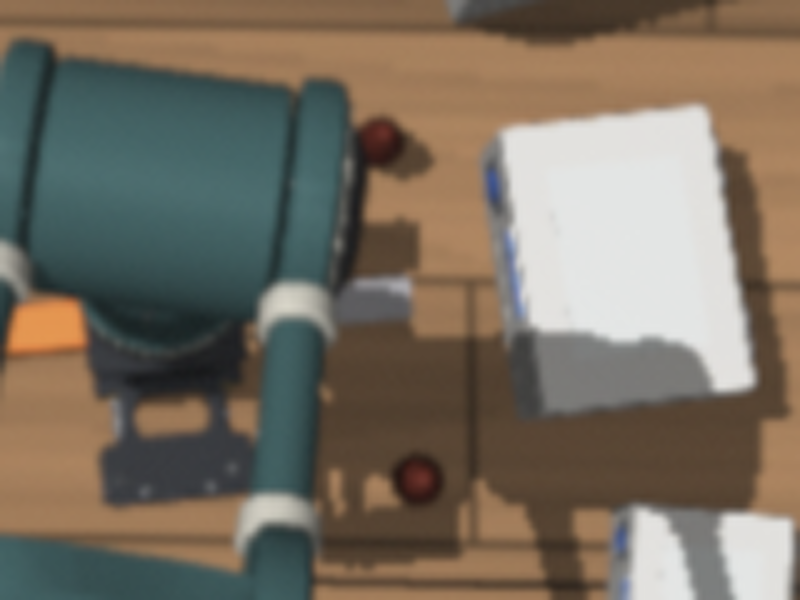

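View pics/c5s.png

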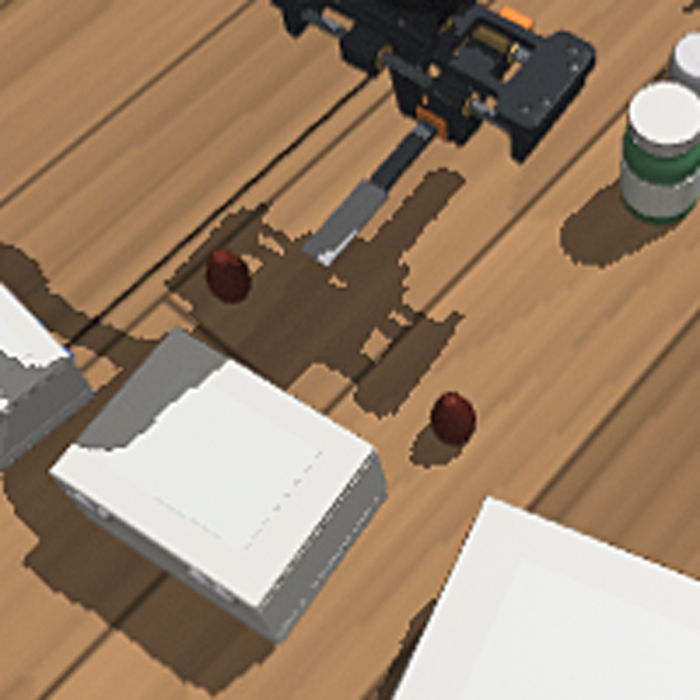

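```bash
cat >> h.py <<'E'
def tri(pt,ps):
    o1,v1=ray('top',[pt]);o2,v2=ray('scene',[ps]);v1=v1[0]/np.linalg.norm(v1);v2=v2[0]/np.linalg.norm(v2)
    A=np.c_[v1,-v2]; k=np.linalg.lstsq(A,o2-o1,rcond=None)[0]; a=o1+v1*k[0];b=o2+v2*k[1]; return (a+b)/2,np.linalg.norm(a-b)
E
python3 - <<'E'
from h import *
P,e=tri((300+412/5,170+298.5/5),(150+316/3.5,140+256/3.5)); print('tip',P,e)
S=np.array([(180,328),(383,452),(258,607),(52,470)])/3.5+[150,140]
T=np.array([(705,105),(755,385)])/5+[300,170]
q=plane('scene',S,.08); print(q[:,:2].round(4).tolist(),q.mean(0),np.linalg.norm(q-np.roll(q,-1,0),axis=1)); 
print(plane('top',T,.08)[:,:2]); print(plane('top',np.array([(500,130)])/5+[300,170],.08))
s=r.get_state(); R=Ro.from_euler('xyz',s['orientation'],degrees=True).as_matrix(); print('pred tip',s['position']+R@[.127,-.009,0])
E
```

```text
tip [ 0.50017666 -0.16544676  0.11889091] 0.0027545707156049902
[[0.4525, -0.2401], [0.6028, -0.2201], [0.6118, -0.3272], [0.4641, -0.3471]] [ 0.53280643 -0.28363332  0.08      ] [0.15156148 0.10739825 0.14896148 0.10761367]
[[ 0.60837776 -0.32731472]
 [ 0.46165374 -0.34798531]]
[[ 0.5933069  -0.21879011  0.08      ]]
pred tip [ 0.50370439 -0.16649274  0.1223257 ]
```

```bash
python3 - <<'E'
from h import *
to(.5026,-.0778,.059,-82.4)
E
```

```text
t 9.1 pos [ 0.4889 -0.0404  0.113 ] rpy [-91.54  -0.14 -83.4 ] F [-0.4 -0.6 -1.6] w 0.024
tool shift [0.0386 0.0538 0.0108] turn -0.017
```

Emit:
{"method": "drive_tool", "body": {
  "increments": [
    [[0.01,0.02,0.005],-0.015,1],
    [[0.015,0.015,0.005],0,1],
    [[0.01,0.01,0],0,1],
    [[0.003,0.003,0],0,1],
    [[0,0,0],0,1]
  ]
}}

```text
time: 9.72
position: [0.5011, -0.0758, 0.0634]
orientation: [-91.5, -0.0, -82.5]
contact_force: [0.5, 0.2, -1.4]
gripper_width: 0.0238
```

```bash
python3 - <<'E'
from h import *
t=r.capture('top');s=r.capture('scene')
crop(t,340,180,440,250,8,'c6');crop(s,190,190,290,290,6,'c6s')
to(.5026,-.0778,.059,-82.4)
E
```

```text
t 9.82 pos [ 0.5014 -0.0757  0.0638] rpy [-9.150e+01 -5.000e-02 -8.246e+01] F [-0.3 -0.  -1.2] w 0.0235
tool shift [0.0023 0.0047 0.0011] turn -0.001
```

View pics/c6.png

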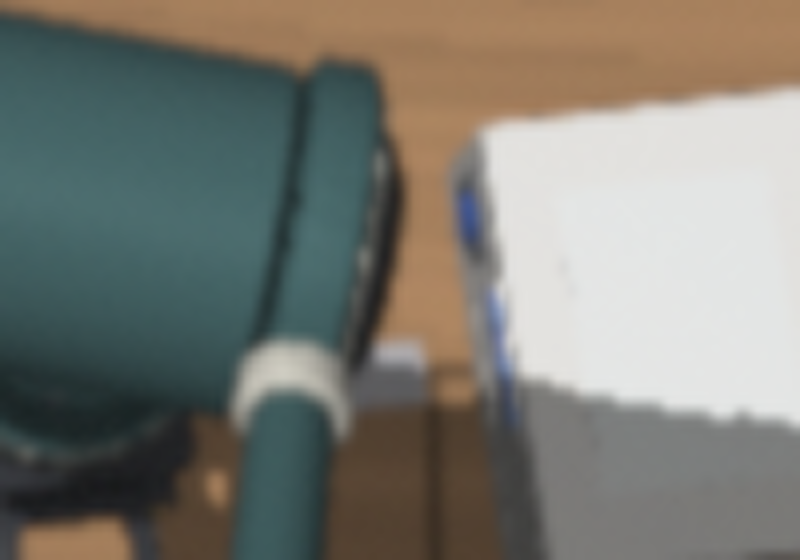

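View pics/c6s.png

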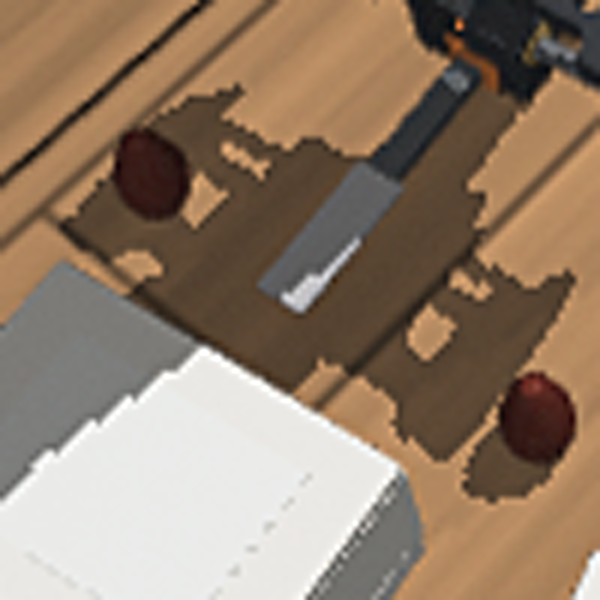

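```bash
python3 - <<'E'
from h import *
P,e=tri((340+425/8,180+372/8),(190+280/6,190+300/6)); print('tip',P,e)
P,e=tri((340+484/8,180+130/8),(190+403/6,190+470/6)); print('cover corner front +y',P,e)
s=r.get_state(); R=Ro.from_euler('xyz',s['orientation'],degrees=True).as_matrix(); print('pred tip',s['position']+R@[.127,-.009,0])
E
```

```text
tip [ 0.51449795 -0.20093633  0.06751738] 0.001523248935370367
cover corner front +y [ 0.59467132 -0.22078266  0.07225867] 0.0016766937596694065
pred tip [ 0.5182538  -0.20153697  0.07288957]
```

Emit:
{"method": "drive_tool", "body": {
  "increments": [
    [[0.005,0.004,0.001],0,1],
    [[0.01,0,0.001],0,1],
    [[0,0,0],0,1]
  ]
}}

```text
time: 10.2
position: [0.5064, -0.0911, 0.0606]
orientation: [-91.4, -0.1, -82.4]
contact_force: [-0.1, -0.8, -1.4]
gripper_width: 0.024
```

```bash
python3 - <<'E'
from h import *
# full insertion 20mm: TCP = notch+.02xb-.127xb
xb=np.array([np.cos(np.radians(-82.4)),np.sin(np.radians(-82.4))]); g=np.array([.5227,-.2285])-.107*xb
to(*g,.0595,-82.4)
E
```

```text
t 10.2 pos [ 0.5064 -0.0911  0.0606] rpy [-91.38  -0.1  -82.42] F [-0.1 -0.8 -1.4] w 0.024
tool shift [ 0.0313  0.0012 -0.002 ] turn -0.0
```

Emit:
{"method": "drive_tool", "body": {
  "increments": [
    [[0.006,0.001,0],0,1],
    [[0.008,0,0],0,1],
    [[0.004,0,0],0,1]
  ]
}}

```text
time: 10.58
position: [0.509, -0.1101, 0.0597]
orientation: [-91.4, -0.1, -82.4]
contact_force: [0.3, 0.0, -1.2]
gripper_width: 0.0238
```

Emit:
{"method": "drive_tool", "body": {
  "increments": [
    [[0.005,0,0],0,1],
    [[0.006,0,0],0,1],
    [[0,0,0],0,1]
  ]
}}

```text
time: 10.95
position: [0.5106, -0.1223, 0.0598]
orientation: [-91.4, -0.1, -82.5]
contact_force: [-0.3, 0.5, -1.5]
gripper_width: 0.0238
```

```bash
python3 - <<'E'
from h import *
t=r.capture('top');s=r.capture('scene')
crop(t,340,180,440,250,8,'c7');crop(s,190,190,290,290,6,'c7s')
xb=np.array([np.cos(np.radians(-82.4)),np.sin(np.radians(-82.4))]); g=np.array([.5227,-.2285])-.107*xb
to(*g,.0595,-82.4)
E
```

```text
t 11.05 pos [ 0.5104 -0.1219  0.0597] rpy [-9.138e+01 -9.000e-02 -8.244e+01] F [-0.6 -0.2 -0.8] w 0.0236
tool shift [ 0.0003  0.0002 -0.0019] turn -0.001
```

View pics/c7.png

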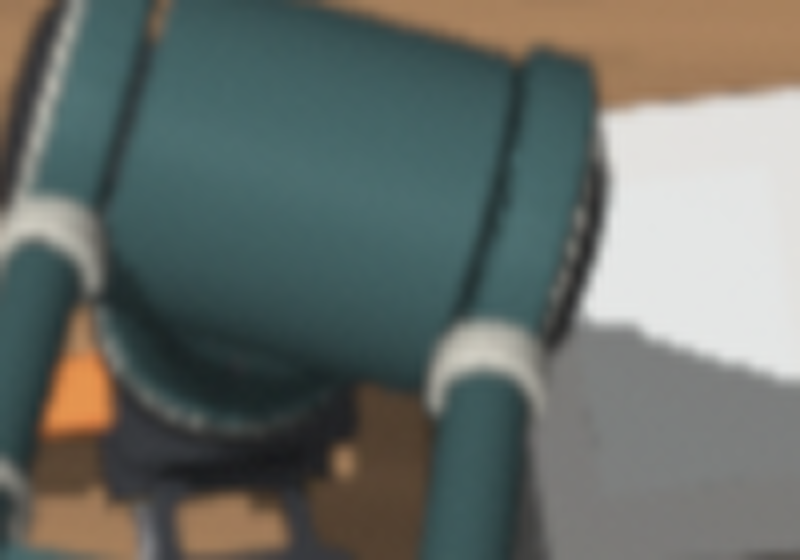

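View pics/c7s.png

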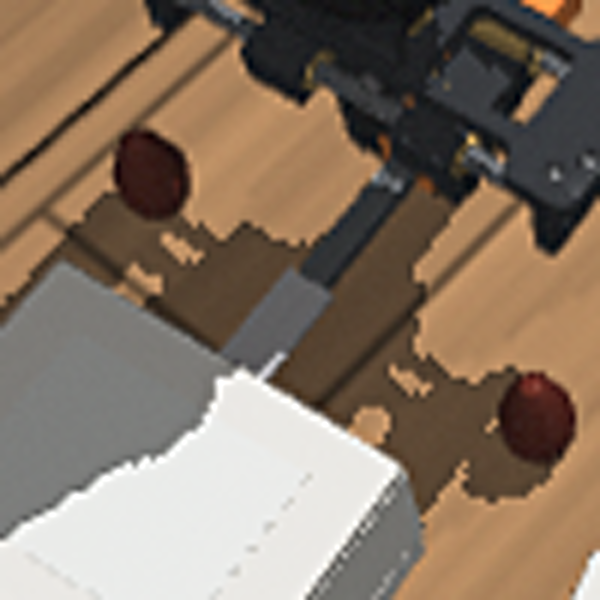

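Emit:
{"method": "drive_tool", "body": {
  "increments": [
    [[0,-0.005,0],0,1],
    [[0,-0.008,0],0,1],
    [[0.001,-0.01,0],0,1],
    [[0.002,-0.01,0],0,1],
    [[0,0,0],0,1]
  ]
}}

```text
time: 11.68
position: [0.5113, -0.1243, 0.095]
orientation: [-91.4, -0.1, -82.4]
contact_force: [-0.1, 0.0, -1.3]
gripper_width: 0.0241
```

```bash
python3 - <<'E'
from h import *
s=r.capture('scene')
crop(s,150,170,300,300,5,'c8s')
to(.5104,-.1219,.0597,-82.4); print(r.get_state()['wrist_torque'])
E
```

```text
t 11.72 pos [ 0.511  -0.1242  0.0946] rpy [-9.144e+01 -5.000e-02 -8.240e+01] F [-0.1  0.2 -1.1] w 0.0238
tool shift [-0.0024  0.0349  0.0005] turn -0.0
[ 0.01339808 -0.03053797  0.00379981]
```

View pics/c8s.png

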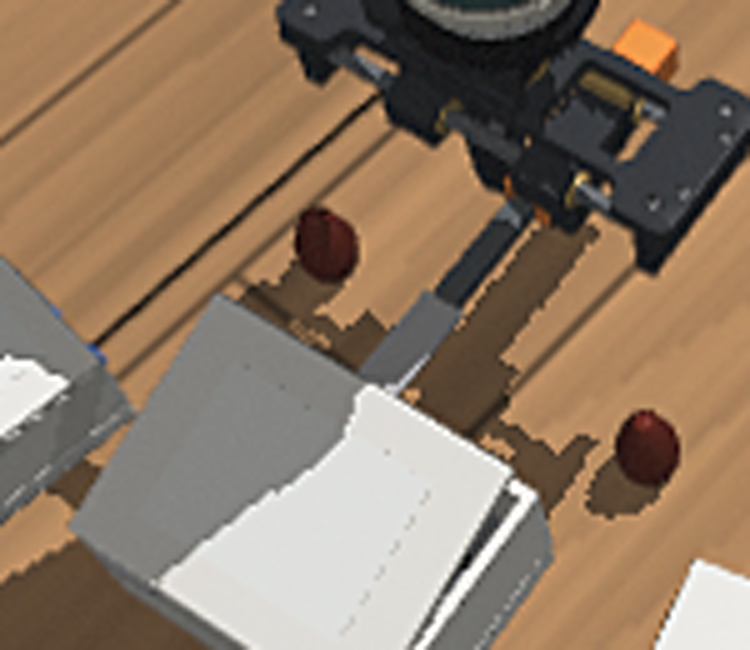

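Emit:
{"method": "drive_tool", "body": {
  "increments": [
    [[0.003,-0.009,0],0,1],
    [[0.004,-0.009,0],0,1],
    [[0.004,-0.009,0],0,1],
    [[0.005,-0.008,0],0,1],
    [[0.006,-0.008,0],0,1],
    [[0.006,-0.008,0],0,1],
    [[0.007,-0.007,0],0,1],
    [[0,0,0],0,1]
  ]
}}

```text
time: 12.72
position: [0.5176, -0.1614, 0.1568]
orientation: [-91.4, -0.1, -82.4]
contact_force: [1.4, 0.1, -1.3]
gripper_width: 0.024
```

```bash
python3 - <<'E'
from h import *
s=r.capture('scene')
crop(s,150,150,300,300,5,'c9s')
to(.5104,-.1219,.0597,-82.4); print(r.get_state()['wrist_torque'])
E
```

```text
t 12.78 pos [ 0.5173 -0.1611  0.1565] rpy [-9.145e+01 -4.000e-02 -8.242e+01] F [ 0.3 -0.1 -0.5] w 0.0237
tool shift [-0.0398  0.0968  0.0007] turn -0.0
[ 0.0106909   0.00965704 -0.01001674]
```

View pics/c9s.png

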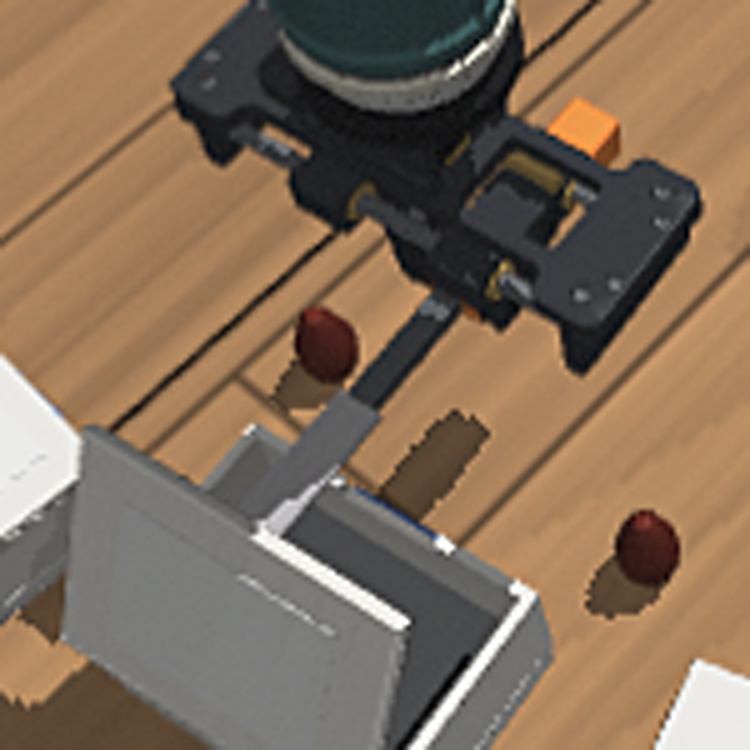

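Emit:
{"method": "drive_tool", "body": {
  "increments": [
    [[0.008,0,0],0,1],
    [[0.012,0,0],0,1],
    [[0.012,0,0],0,1],
    [[0.012,0,0],0,1],
    [[0.012,0,0],0,1],
    [[0.012,0,0],0,1],
    [[0.012,0,0],0,1],
    [[0,0,0],0,1]
  ]
}}

```text
time: 13.78
position: [0.5283, -0.2468, 0.1555]
orientation: [-91.5, -0.0, -82.4]
contact_force: [0.3, 0.4, -1.2]
gripper_width: 0.0235
```

```bash
python3 - <<'E'
from h import *
s=r.capture('scene')
crop(s,100,150,300,350,3.5,'c10s')
to(.5104,-.1219,.0597,-82.4)
E
```

```text
t 13.82 pos [ 0.5281 -0.2463  0.1554] rpy [-9.153e+01 -3.000e-02 -8.242e+01] F [ 0.6  0.1 -1.1] w 0.0238
tool shift [-0.1257  0.0957  0.0014] turn -0.0
```

View pics/c10s.png

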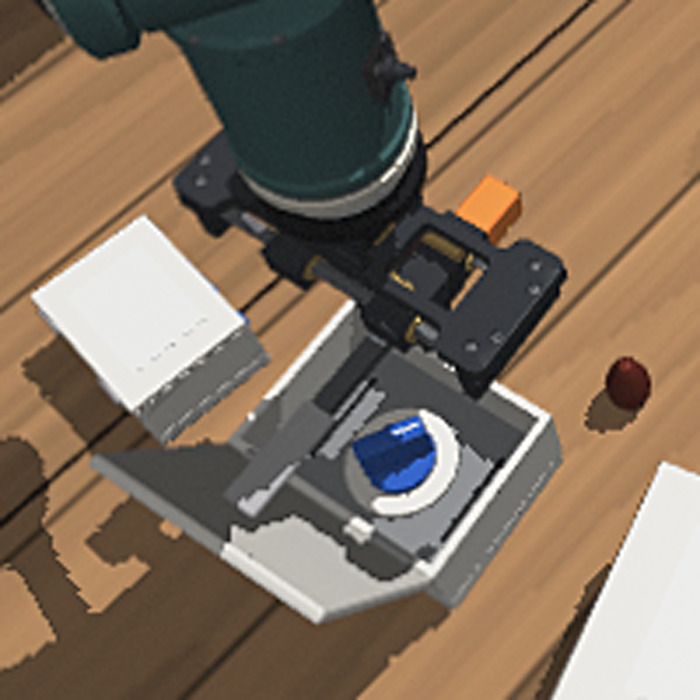

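Emit:
{"method": "drive_tool", "body": {
  "increments": [
    [[-0.02,-0.001,0],0,1],
    [[-0.04,-0.001,0],0,1],
    [[-0.04,0,0],0,1],
    [[-0.04,0,0],0,1],
    [[-0.04,0,-0.02],0,1],
    [[-0.04,0,-0.02],0,1],
    [[-0.04,0,-0.02],0,1],
    [[0,0,0],0,1]
  ]
}}

```text
time: 14.82
position: [0.4268, 0.0208, 0.1594]
orientation: [-91.5, 0.2, -82.2]
contact_force: [-0.3, -0.1, -2.0]
gripper_width: 0.0234
```

```bash
python3 - <<'E'
from h import *
to(.425,.085,.006,-82.4)
E
```

```text
t 14.82 pos [0.4268 0.0208 0.1594] rpy [-91.5    0.25 -82.18] F [-0.3 -0.1 -2. ] w 0.0234
tool shift [-0.0632  0.1534  0.0109] turn 0.004
```

Emit:
{"method": "drive_tool", "body": {
  "increments": [
    [[-0.02,0.02,0.005],0,1],
    [[-0.03,0.04,0.005],0,1],
    [[-0.01,0.04,0],0,1],
    [[0,0.025,0],0,1],
    [[0,0.01,0],0,1],
    [[0,0,0],0,1]
  ]
}}

```text
time: 15.58
position: [0.4288, 0.0853, 0.0243]
orientation: [-90.9, 0.2, -81.9]
contact_force: [0.3, -0.4, -1.4]
gripper_width: 0.0238
```

```bash
python3 - <<'E'
from h import *
s=r.capture('scene')
crop(s,150,60,450,260,2.6,'c11s')
to(.425,.085,.006,-82.4)
E
```

```text
t 15.62 pos [0.4293 0.0853 0.0248] rpy [-90.84   0.16 -81.95] F [ 0.7  0.1 -1.1] w 0.0241
tool shift [-0.0002  0.0189 -0.004 ] turn 0.008
```

View pics/c11s.png

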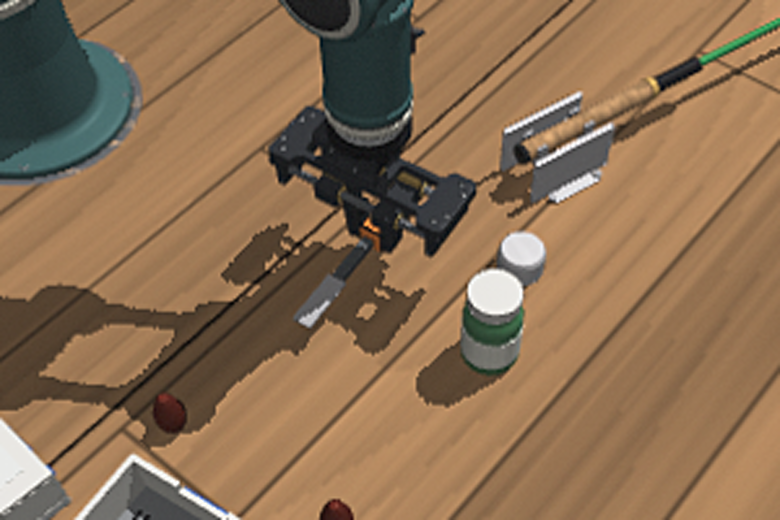

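Clear of everything; lower to contact and release.

Emit:
{"method": "drive_tool", "body": {
  "increments": [
    [[0,0.01,0],0,1],
    [[0,0.006,0],0,1],
    [[0,0.003,0],0,1],
    [[0,0,0],0,1]
  ]
}}

```text
time: 16.12
position: [0.4318, 0.0852, 0.0072]
orientation: [-90.5, 0.2, -82.0]
contact_force: [-0.8, -0.1, -1.3]
gripper_width: 0.0238
```

Emit:
{"method": "drive_tool", "body": {
  "increments": [
    [[0,0.003,0],0,1],
    [[0,0,0],0,1]
  ]
}}

```text
time: 16.38
position: [0.4327, 0.0853, 0.005]
orientation: [-90.4, 0.2, -82.0]
contact_force: [0.6, -0.5, -1.0]
gripper_width: 0.0238
```

Release, rise, then back off to look at the knob.

Emit:
{"method": "drive_tool", "body": {
  "increments": [
    [[0,0.001,0],0,1],
    [[0,0,0],0,0.5],
    [[0,0,0],0,0.5],
    [[0,0,0],0,0.5],
    [[0,-0.03,0],0,0.5],
    [[0,-0.05,0],0,0.5],
    [[0,-0.06,0],0,0.5],
    [[0,0,0],0,0.5]
  ]
}}

```text
time: 17.38
position: [0.4334, 0.0851, 0.1476]
orientation: [-90.6, 0.2, -82.0]
contact_force: [0.2, -0.3, 0.7]
gripper_width: 0.0442
```

```bash
python3 - <<'E'
from h import *
s=r.capture('scene');t=r.capture('top')
crop(s,100,60,400,340,2.1,'c12s');crop(t,380,170,500,270,6,'c12');crop(s,140,210,280,330,5,'c12b');crop(t,260,180,460,320,4,'c12c')
to(.425,.085,.006,-82.4)
E
```

```text
t 17.48 pos [0.4295 0.0845 0.1428] rpy [-91.09   0.16 -82.01] F [-1.1  0.4 -0.3] w 0.0441
tool shift [-0.0007  0.1369 -0.0018] turn 0.007
```

View pics/c12s.png

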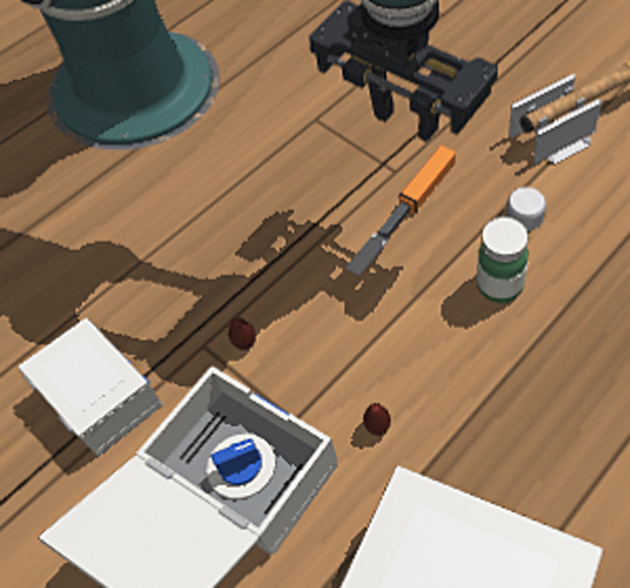

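View pics/c12.png

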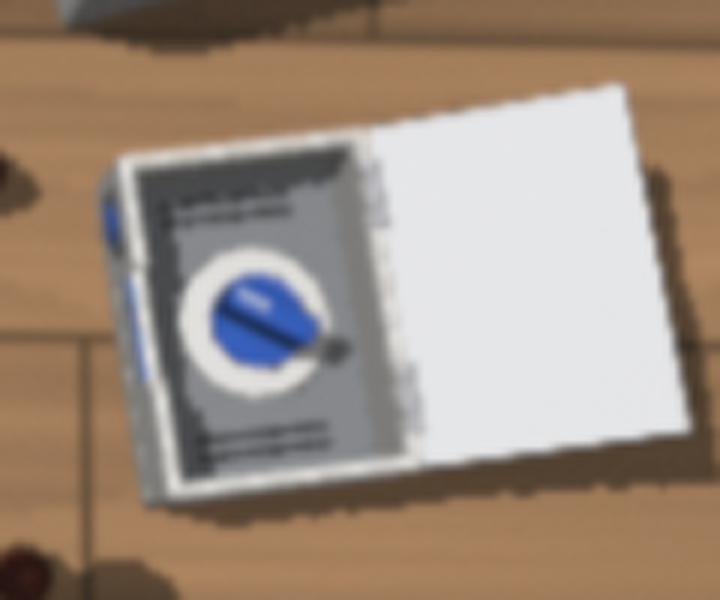

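View pics/c12b.png

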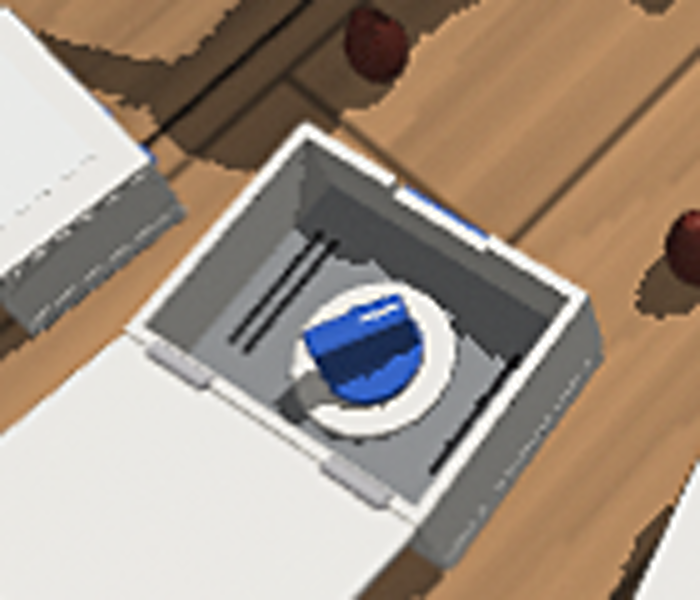

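```bash
python3 - <<'E'
from h import *
def ang(q): d=q[1]-q[0]; return np.degrees(np.arctan2(d[1],d[0]))
a=plane('top',np.array([(222,308),(305,350)])/6+[380,170],.06); print('top',a,ang(a))
b=plane('scene',np.array([(318,366),(416,330)])/5+[140,210],.055); print('sc',b,ang(b))
b=plane('scene',np.array([(316,357),(408,315)])/5+[140,210],.068); print('sc top edge lower',b,ang(b))
b=plane('scene',np.array([(303,335),(398,296)])/5+[140,210],.068); print('sc top edge upper',b,ang(b))
# rim corners z=.072: top
T=np.array([(122,157),(170,495)])/6+[380,170]; print('front rim top',plane('top',T,.072))
S=np.array([(305,124),(590,292)])/5+[140,210]; q=plane('scene',S,.072); print('front rim sc',q,ang(q))
print('disc top',plane('top',np.array([(265,320),(253,322)])/6+[380,170],.038)); print('ring sc',plane('scene',np.array([(375,360)])/5+[140,210],.03))
E
python3 - <<'E'
import cv2
a=cv2.imread('pics/c12.png'); cv2.imwrite('pics/k1.png',cv2.resize(a[220:420,150:380],None,fx=3,fy=3))
E
```

```text
top [[ 0.5296511  -0.26622591  0.06      ]
 [ 0.51155115 -0.3023948   0.06      ]] -116.58469165443172
sc [[ 0.52647325 -0.30849446  0.055     ]
 [ 0.54615636 -0.27266123  0.055     ]] 61.220113788936445
sc top edge lower [[ 0.52891186 -0.30777643  0.068     ]
 [ 0.54452271 -0.27217812  0.068     ]] 66.32120045514843
sc top edge upper [[ 0.51790214 -0.30482449  0.068     ]
 [ 0.5353747  -0.26909035  0.068     ]] 63.94321255908838
front rim top [[ 0.59446973 -0.22108547  0.072     ]
 [ 0.44663214 -0.23927315  0.072     ]]
front rim sc [[ 0.44927373 -0.24089587  0.072     ]
 [ 0.59647743 -0.21907285  0.072     ]] 8.432706757511182
disc top [[ 0.52748049 -0.29030947  0.038     ]
 [ 0.52649789 -0.28486997  0.038     ]]
ring sc [[ 0.53177848 -0.28907725  0.03      ]]
```

View pics/k1.png

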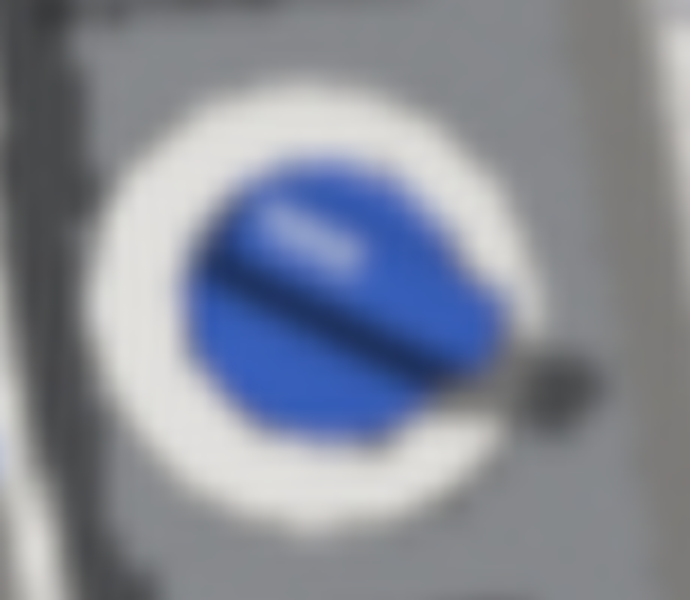

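```bash
python3 - <<'E'
from h import *
to(.530,-.2885,.145,-116)
E
```

```text
t 17.48 pos [0.4295 0.0845 0.1428] rpy [-91.09   0.16 -82.01] F [-1.1  0.4 -0.3] w 0.0441
tool shift [ 0.3834 -0.0041  0.0476] turn 0.593
```

Emit:
{"method": "drive_tool", "body": {
  "increments": [
    [[0.03,-0.002,0.005],0,0.5],
    [[0.05,-0.002,0.01],0,0.5],
    [[0.06,-0.001,0.01],0,0.5],
    [[0.06,-0.001,0.01],0,0.5],
    [[0.06,-0.001,0.01],0,0.5],
    [[0.06,-0.001,0],0,0.5],
    [[0.03,-0.001,0],0,0.5],
    [[0,0,0],0,0.5]
  ]
}}

```text
time: 18.48
position: [0.5142, -0.2624, 0.1278]
orientation: [-92.7, 1.0, -81.9]
contact_force: [0.0, 1.2, -0.6]
gripper_width: 0.0441
```

```bash
python3 - <<'E'
from h import *
to(.530,-.2885,.145,-116)
E
```

```text
t 18.48 pos [ 0.5142 -0.2624  0.1278] rpy [-92.67   1.   -81.87] F [ 0.   1.2 -0.6] w 0.0441
tool shift [ 0.0278 -0.0182  0.0111] turn 0.596
```

Emit:
{"method": "drive_tool", "body": {
  "increments": [
    [[0.01,-0.01,0.005],0.14,0.5],
    [[0.01,-0.01,0.005],0.14,0.5],
    [[0.005,-0.003,0],0.14,0.5],
    [[0,0,0],0.14,0.5],
    [[0,0,0],0,0.5]
  ]
}}

```text
time: 19.1
position: [0.5195, -0.2776, 0.1393]
orientation: [-94.0, -0.4, -114.7]
contact_force: [0.2, 0.3, -0.1]
gripper_width: 0.0441
```

```bash
python3 - <<'E'
from h import *
to(.530,-.2885,.09,-116)
E
```

```text
t 19.1 pos [ 0.5195 -0.2776  0.1393] rpy [ -94.01   -0.37 -114.7 ] F [ 0.2  0.3 -0.1] w 0.0441
tool shift [0.0052 0.0482 0.0175] turn 0.023
```

Emit:
{"method": "drive_tool", "body": {
  "increments": [
    [[0.003,0.015,0.008],0.02,0.5],
    [[0.002,0.02,0.007],0,0.5],
    [[0,0.012,0.002],0,0.5],
    [[0,0,0],0,0.5]
  ]
}}

```text
time: 19.6
position: [0.5282, -0.2861, 0.0842]
orientation: [-94.4, -0.4, -115.5]
contact_force: [0.2, 0.1, -0.4]
gripper_width: 0.0442
```

```bash
python3 - <<'E'
from h import *
s=r.capture('scene'); crop(s,140,180,300,340,4.5,'c13')
to(.530,-.2885,.044,-116)
E
```

```text
t 19.65 pos [ 0.5284 -0.2862  0.0849] rpy [ -94.31   -0.39 -115.55] F [-0.5 -1.3 -0.4] w 0.044
tool shift [0.0011 0.0406 0.0054] turn 0.008
```

View pics/c13.png

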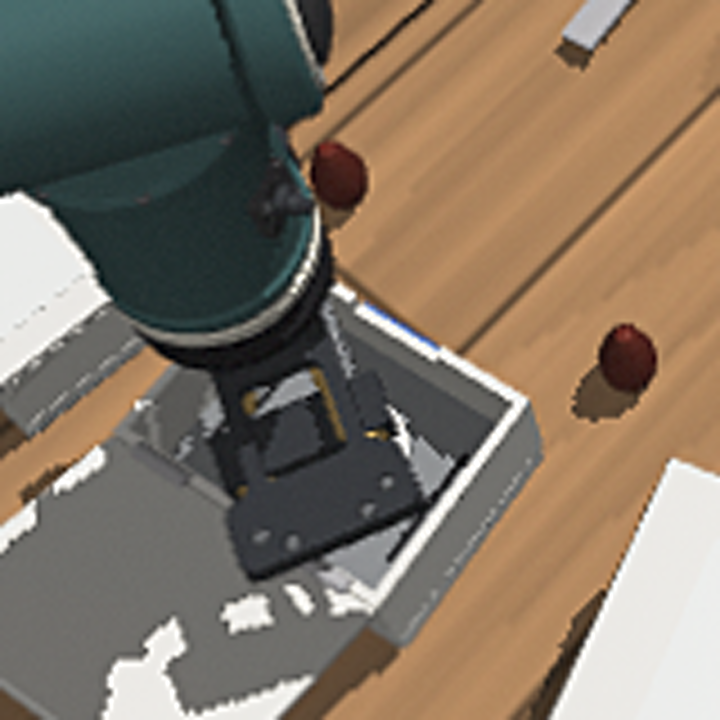

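Emit:
{"method": "drive_tool", "body": {
  "increments": [
    [[0,0.015,0.002],0.005,0.5],
    [[0,0.015,0.002],0,0.5],
    [[0,0.006,0],0,0.5],
    [[0,0,0],0,0.5]
  ]
}}

```text
time: 20.15
position: [0.53, -0.2875, 0.0469]
orientation: [-94.2, -0.4, -115.9]
contact_force: [0.5, -0.2, 0.7]
gripper_width: 0.0438
```

```bash
python3 - <<'E'
from h import *
to(.530,-.2885,.044,-116)
E
```

```text
t 20.15 pos [ 0.53   -0.2875  0.0469] rpy [ -94.23   -0.42 -115.86] F [ 0.5 -0.2  0.7] w 0.0438
tool shift [0.0009 0.0029 0.0007] turn 0.003
```

Emit:
{"method": "drive_tool", "body": {
  "increments": [
    [[0,0.001,0],0,0.8],
    [[0,0,0],0,1],
    [[0,0,0],0,1],
    [[0,0,0],0,1]
  ]
}}

```text
time: 20.65
position: [0.5301, -0.2876, 0.047]
orientation: [-94.2, -0.4, -115.9]
contact_force: [-3.4, 1.2, -0.2]
gripper_width: 0.0142
```

Emit:
{"method": "drive_tool", "body": {
  "increments": [
    [[0,0,0],-0.1,1],
    [[0,0,0],-0.12,1],
    [[0,0,0],-0.12,1],
    [[0,0,0],-0.12,1]
  ]
}}

```text
time: 21.15
position: [0.5299, -0.2876, 0.0469]
orientation: [-93.9, 1.5, -88.8]
contact_force: [-1.7, -0.0, -0.3]
gripper_width: 0.0144
```

```bash
python3 - <<'E'
from h import *
to(.530,-.2880,.047,-45)
E
```

```text
t 21.15 pos [ 0.5299 -0.2876  0.0469] rpy [-93.88   1.5  -88.76] F [-1.7 -0.  -0.3] w 0.0144
tool shift [ 0.0004 -0.0001  0.0001] turn -0.764
```

Emit:
{"method": "drive_tool", "body": {
  "increments": [
    [[0,0,0],-0.12,1],
    [[0,0,0],-0.12,1],
    [[0,0,0],-0.12,1],
    [[0,0,0],-0.12,1],
    [[0,0,0],-0.12,1],
    [[0,0,0],0,1]
  ]
}}

```text
time: 21.9
position: [0.5297, -0.2875, 0.047]
orientation: [-92.2, 3.4, -53.3]
contact_force: [-0.5, 1.3, -0.3]
gripper_width: 0.0142
```

```bash
python3 - <<'E'
from h import *
to(.530,-.2880,.047,-45); print(r.get_state()['wrist_torque'])
E
```

```text
t 21.9 pos [ 0.5297 -0.2875  0.047 ] rpy [-92.25   3.41 -53.33] F [-0.5  1.3 -0.3] w 0.0142
tool shift [ 0.0006 -0.0001 -0.0001] turn -0.145
[ 0.00467732 -0.15260389  0.03317527]
```

Emit:
{"method": "drive_tool", "body": {
  "increments": [
    [[0,0,0],-0.06,1],
    [[0,0,0],-0.06,1],
    [[0,0,0],-0.06,1],
    [[0,0,0],-0.06,1]
  ]
}}

```text
time: 22.4
position: [0.5297, -0.2877, 0.0469]
orientation: [-91.4, 3.8, -39.9]
contact_force: [-1.1, 1.2, 0.5]
gripper_width: 0.0146
```

```bash
python3 - <<'E'
from h import *
to(.530,-.2880,.047,-45); print(r.get_state()['wrist_torque'])
E
```

```text
t 22.4 pos [ 0.5297 -0.2877  0.0469] rpy [-91.35   3.79 -39.89] F [-1.1  1.2  0.5] w 0.0146
tool shift [ 0.0004 -0.0001 -0.0001] turn 0.089
[ 0.20071014  0.03880607 -0.60950271]
```

Emit:
{"method": "drive_tool", "body": {
  "increments": [
    [[0,0,0],0,1],
    [[0,0,0],0,0.5],
    [[0,0,0],0,0.5],
    [[0,0,0],0,0.5],
    [[0,-0.03,0],0,0.5],
    [[0,-0.05,0],0,0.5],
    [[0,-0.06,0],0,0.5],
    [[0,0,0],0,0.5]
  ]
}}

```text
time: 23.4
position: [0.5396, -0.2911, 0.1902]
orientation: [-91.4, 3.8, -40.3]
contact_force: [0.8, -0.1, 0.2]
gripper_width: 0.0441
```

Emit:
{"method": "drive_tool", "body": {
  "increments": [
    [[-0.04,-0.01,-0.02],0,0.5],
    [[-0.05,-0.01,-0.04],0,0.5],
    [[-0.05,0,-0.04],0,0.5],
    [[-0.05,0,-0.04],0,0.5],
    [[0,0,0],0,0.5]
  ]
}}

```text
time: 24.02
position: [0.3054, -0.2743, 0.2215]
orientation: [-91.5, 4.0, -40.2]
contact_force: [0.8, -0.1, -0.9]
gripper_width: 0.0437
```

```bash
python3 - <<'E'
from h import *
s=r.capture('scene');t=r.capture('top')
crop(s,100,60,400,340,2.1,'c14s');crop(t,380,170,500,270,6,'c14');crop(s,140,210,280,330,5,'c14b');cv2.imwrite('pics/t14.png',t[:,:,::-1])
E
```

```text
(no output)
```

View pics/c14.png

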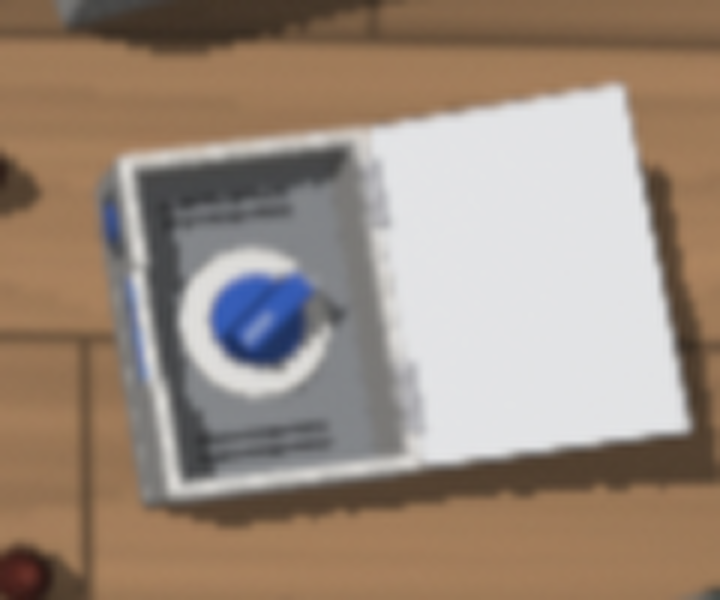

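View pics/c14b.png

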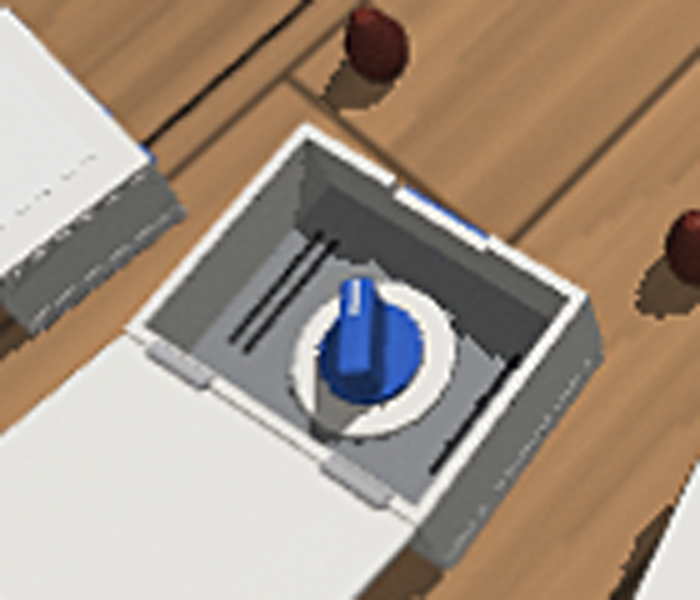

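View pics/t14.png

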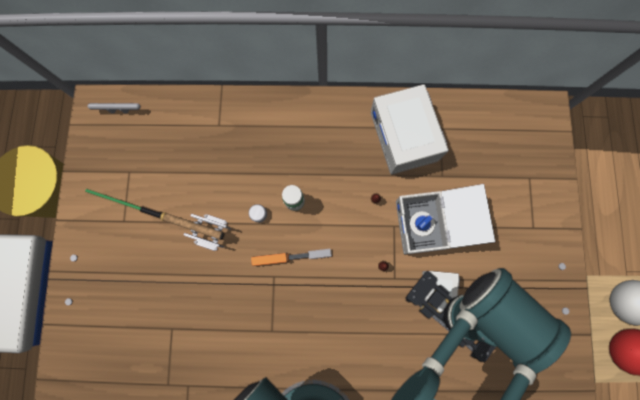

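View pics/c14s.png

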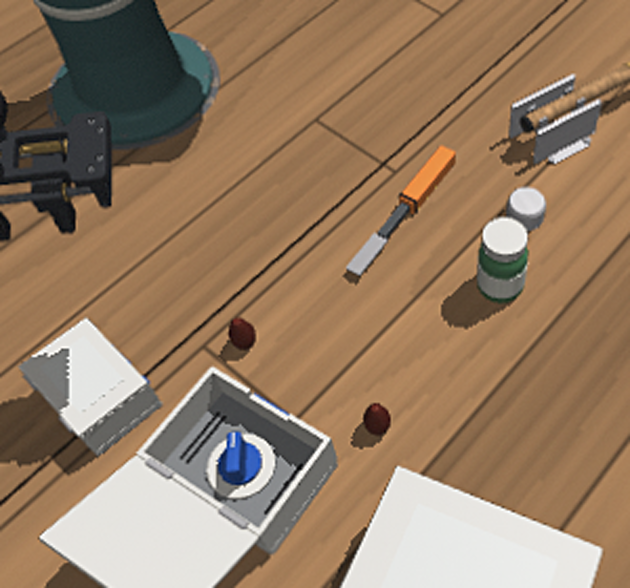

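```bash
python3 - <<'E'
from h import *
a=plane('top',np.array([(240,340),(300,283)])/6+[380,170],.068); d=a[1]-a[0]; print(np.degrees(np.arctan2(d[1],d[0])))
b=plane('scene',np.array([(355,285),(361,372)])/5+[140,210],.068); d=b[1]-b[0]; print(np.degrees(np.arctan2(d[1],d[0])),np.linalg.norm(d))
b=plane('scene',np.array([(341,283),(341,368)])/5+[140,210],.068); d=b[1]-b[0]; print(np.degrees(np.arctan2(d[1],d[0])),np.linalg.norm(d))
t0=cv2.imread('pics/top0.png').astype(int);t1=cv2.imread('pics/t14.png').astype(int)
for n,(x0,y0,x1,y1) in dict(cap=(245,200,270,225),jar=(278,180,306,210),fa=(365,185,390,212),fb=(372,255,396,280)).items(): print(n,abs(t0-t1)[y0:y1,x0:x1].max(2).mean())
print(r.get_state()['time'])
E
```

```text
-46.67311828337613
-39.02544547998329 0.03772173705999038
-42.41660815016017 0.036526543886815865
cap 2.7584
jar 2.7773809523809523
fa 2.714074074074074
fb 2.5216666666666665
24.125
```

```bash
python3 -c "
from plant import r
print(r.sign_off())"
```

```text
the job is handed in; nothing more can be done
None
```

I did every step of the job and handed it in at about 24 s of the 72 s allowed; sign-off gives no verdict.

- **Pry blade:** I drew it about 145 mm out by its shank, laid it on the bench and let go, then took it again by the orange handle. After the prying I laid it flat again, clear of everything.
- **Cover:** I put the blade about 20 mm into the notch of the middle-sized box, the one measuring about 110 x 150 mm. I levered the cover up along an arc and pushed it past upright with the blade tip. It fell fully open behind the box.
- **Knob:** I turned it anticlockwise by about 1.2 rad. The wrist torque then rose to 0.6 N m against about 0.03 N m of knob friction, so I took that as the end stop.

My last checks:
- The final pictures show the cover thrown back, the blade flat on the bench and the arm clear.
- The floats, cap and jar match the first picture within image noise.
- The knob bar angle measured about -47° in the top view and -39° to -42° in the scene view, against -45° expected at the stop. These readings differ by a few degrees, which is the limit of reading pixels at this scale, so I relied mainly on the torque.
- At the stop the tool had turned to -40°, about 5° past the expected bar angle, probably because the fingers slipped a little on the bar.
- The tool tilted about 4° during the fast moves; it did no visible harm.

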